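# Load a blood-typing kit tray in two layers

## Task

Load the blood-typing kit tray in layers: first lay the white card block in the tan pocket and the purple vial block in the purple pocket, both flat and fully home, then take the well plate by its blue grip bar from the sloped rack and lay it over them, level inside the four blue corner guides and resting on the ledges. Set each part down gently rather than dropping it, let go of everything, and leave the wash bottle, the jar and the tube rack standing where they are.

Things in the scene. Friction and masses are not known exactly. Their poses are not given: they have to be found in the camera images.
- tray: Kit tray, fixed: grey floor 160 mm (its x) by 200 mm (its y), 4 mm thick, white rim 7 mm high. Origin at the centre of its underside, z up. It has a tan and a purple pocket, both long in x, and at the corners of the upper layer four white ledges (top at z 46 mm) inside blue L-shaped guides (top at z 58 mm). Ledges and guides stand beyond 50 mm from the middle in x and 40 mm in y.
- pocket_cards (a point): Centre of the tan pocket's floor (at tray x 0, y -42 mm, 4 mm above the bench); axes as the tray's. The pocket is 96 mm in x by 38 mm in y, 3 mm wider than the card block on every side, with walls 10 mm high at the ends and along the ends of the long sides; the middle 52 mm of the long sides is open for fingers.
- pocket_vials (a point): Centre of the purple pocket's floor (tray x 0, y +42 mm, z 4 mm); axes as the tray's. The pocket is 72 mm in x by 38 mm in y, 3 mm wider than the vial block on every side, walls 10 mm high at the ends; the middle 40 mm of the long sides is open for fingers. 52 mm of free space lies between the two blocks when both are home.
- tray_seat (a point): Centre of the upper layer at the height of the ledge tops (46 mm above the bench); axes as the tray's. The blue guides leave 136 mm in x by 126 mm in y for the well plate (3 mm clear on every side) and rise 12 mm above the ledges.
- cards_center (a point): Centre (half-way up) of the card block: a loose white block 90 mm long (x) by 32 mm wide (y) by 36 mm high (z up) with six brown bars on top, about 90 g, lying on the bench at the robot's right; seen from above it is the same turned half round. Home, its centre is 18 mm above its pocket's floor.
- vials_center (a point): Centre (half-way up) of the vial block: a loose purple block 66 mm long (x) by 32 mm wide (y) by 36 mm high (z up) with three white discs on top, about 80 g, lying on the bench at the robot's right; which of the two blocks lies nearer varies. Same turned half round. Home, its centre is 18 mm above its pocket's floor.
- plate_grip (a point): Middle of the blue grip bar on the loose well plate's top: bar 14 mm thick (x), 60 mm long (y), 34 mm high. The point is 17 mm above the plate's top face, 25 mm above its underside; z is the plate's normal. It starts on the rack, normal leaning 35 degrees from vertical, roughly towards the robot. Seated, the point is 25 mm above tray_seat, plate x along tray x, either way round.
- rack: Aluminium drain rack, fixed, at the robot's left: a plate sloping 35 degrees that faces the rack's -x (roughly the robot), with a lip along its lower edge 8 mm above the slope, so the well plate must leave it along its normal. 150 by 130 mm base, highest edge about 105 mm; origin at the centre of its underside, z up.
- wash_bottle: Bystander: loose white bottle, 60 mm across, 150 mm high, origin at the centre of its underside.
- jar: Bystander: loose white jar with blue cap, 68 mm across, 85 mm high, origin at the centre of its underside.
- tube_rack: Bystander: loose white tube block, 60 by 120 by 55 mm, with purple tube caps up to 77 mm; origin at the centre of its underside.
- cards: The card block; origin at the centre of its underside (18 mm below cards_center).
- vials: The vial block; origin at the centre of its underside (18 mm below vials_center).
- plate: The loose well plate: pale, grey wells, 130 mm (its x) by 120 mm (its y) by 8 mm thick, about 140 g, with the grip bar at its centre; origin at the centre of its underside, 25 mm below plate_grip along its normal.
Mind the look-alikes: they are no part of the job. What is shaped like the vials but yellow is not meant.

How it is judged:
By the outcome, as a careful person would: the job done as asked, in the order asked, and still so for the second after the job is handed in, with the robot touching nothing.
It also fails if it takes over 67 s, if anything falls off the work surface, if the arm or the gripper's body presses on something with over 40 N, if the wrist force passes 120 N, or if a joint passes its speed limit or range.

## Robot

A 7-joint arm with a two-finger parallel gripper is mounted at the origin on the work surface. World frame = base frame: x ahead of the robot, y to its left, z up, the work surface at z = 0. Lengths are in m, angles in rad, forces in N, time in s.
With the tool pointing down it reaches from about 0.4 to 0.85 m from the base axis. Payload 4.5 kg.
Tool frame: the origin (TCP) lies between the finger pads; the fingertips stand 19 mm ahead of it and the grasp point (between the pads) is the TCP; z points along the fingers, y is the direction in which the jaws open and shut (so a half turn about z gives the same grasp; the last joint's range is limited). The gripper opens to 88 mm and grips with 3 to 60 N. Pads are 18 mm wide; open, the fingers measure 123 mm over their backs; the gripper's body (75 mm by 187 mm) begins 45 mm behind the grasp point.
Start: joints at [-1.275, 0.689, -0.195, 1.565, 0.157, 0.902, -0.215], TCP at [0.162, 0.604, 0.258] pointing down, gripper open.
Joint ranges: [-3.01, 3.01], [-0.46, 2.08], [-1.47, 1.51], [0.13, 2.56], [-1, 4.14], [0.04, 2.09], [-2.66, 2.66]. Speed limits (rad/s): [2.57, 2.57, 3.14, 3.14, 3.14, 3.14, 3.14].

## Interface

Orientations are given as a unit quaternion [x, y, z, w].
In Python, from plant import status, snapshot, finish_job, cut_out, tip_of gives the robot as it stands. The module is installed in compiled form; this text tells all that it offers.
- The arm moves only by the tool carry_out, never from a script. Its arguments are lists of equal length, an entry for each row: "linear": the shift along the world's x, y, z in m, a list of three; "roll": the turn about the world's z in rad. A call has 1 to 8 rows; each row is the pose to reach, as a shift and turn from the pose measured when the call began; what a row does not reach only later rows make up. A row lasts 1/12 s, in which the tool goes at most 41.7 mm and 7.16 degrees, less where a joint would pass 70% of its speed; a pose out of reach is approached as far as the arm can. A call with a gripper value outside its range is refused whole. "gripper" is the opening, from 0 (shut) to 1 (fully open), set as the call begins (left out, the last holds). The fingers move at their own pace and stop on an object; "grip_force" is the grip in N (left out, the last holds). Time passes only in rows, so rows that repeat a pose let the fingers close. It gives the time, the measured TCP pose, the force and the opening at its end, in the units of the state.
- status.get_state(): the state, without advancing time (a new reading comes with each control period).
- snapshot(name): name is "scene" or "side" or "wrist"; returns a dict with "img" (420x560x3 uint8, red, green, blue), "range_z" (420x560 float32, m along the optical axis (not along the pixel's ray), 0 where there is no reading), "fx", "fy", "cx", "cy" (pixels), "k1" (the pictures are not rectified: a ray, as slopes to the right and down, at radius r is drawn at 1 + k1 r^2 times it, then the intrinsics apply), "world_from_camera" (4x4, takes a point from camera to world coordinates). Camera axes: x right, y down, z forward; pixel columns grow to the right and rows downward; lengths in m; the calibration is good to about 2 mm. A picture is of the moment at which its call begins.
- finish_job(): hands the job in, once; it reports no verdict.
Trained networks look in a picture, given as the dict that the camera call returned (one of the last four; its "shot" number tells which), for a name from the list of things; names that differ only in an ending like _2 or _b are one class to them, and where a whole thing is asked for, a point or a joint stands for the part that bears it (a point fixed in the world has none). Each returns a list of dicts, best first, with "confidence" (0 to 1); they miss things now and then, are a little off and sometimes report something else, mostly with a low value. They report only what shows in the picture. A call takes as long as a camera call. They do not tell look-alikes from the thing itself.
- cut_out(picture, query): "region" (420x560 bool, what is visible of it) and "pixel" ([column, row] in pixels, amid what is visible of it).
- tip_of(picture, query): "pixel" ([column, row] in pixels: a listed point, or the origin of a listed thing).
The state is a dict: "clock": time; "q": joint angles; "qd": joint speeds; "joint_torque": joint torques, N m; "tool_pos": TCP position; "eef_rot": TCP orientation; "contact_force": force on the tool from outside, world axes, zero at the start; "moment": the same for the moment, N m; "opening": opening from 0.0 (shut) to 1.0 (fully open).
Only numpy, scipy, OpenCV 4.12 (cv2) and the standard library are available. Lean on these libraries where they do the work, as an engineer would, in place of code of your own. Each camera call takes 0.05 s, during which the arm holds its last target.

## Working session

There is one attempt and no reset: what is moved stays moved. The work goes in short steps, Python scripts to look and compute and a tool call to move; the robot and the scene stay as the last step left them, time stands still between calls to the robot, and variables do not carry over. Pictures are saved under pics/ and viewed, and the job is handed in when it is done.

Besides the shell and the picture viewer there is one more tool, called after "Call:" by a JSON object that holds its "method" and its "body". carry_out: Moves the arm, as the interface text tells. Its arguments: {"type":"object","properties":{"linear":{"type":"array"},"roll":{"type":"array"},"gripper":{"type":"number"},"grip_force":{"type":"number"}},"required":["linear","roll"]}

```bash
mkdir -p pics; ls; cat > h.py <<'E'
import numpy as np, cv2
from plant import status, snapshot, finish_job, cut_out, tip_of
def save(p,n): cv2.imwrite('pics/'+n, p['img'][:,:,::-1])
def rays(p,px):
    px=np.atleast_2d(np.array(px,float))
    d=np.stack([(px[:,0]-p['cx'])/p['fx'],(px[:,1]-p['cy'])/p['fy']],1)
    u=d.copy()
    for _ in range(20): u=d/(1+p['k1']*(u**2).sum(1,keepdims=True))
    return u
def world(p,px,z):
    u=rays(p,px); z=np.atleast_1d(z)
    c=np.c_[u*z[:,None],z]
    T=p['world_from_camera']; return c@T[:3,:3].T+T[:3,3]
def onz(p,px,h):
    u=rays(p,px);T=p['world_from_camera']; d=np.c_[u,np.ones(len(u))]@T[:3,:3].T
    t=(h-T[2,3])/d[:,2]; return T[:3,3]+d*t[:,None]
def cloud(p):
    v,u=np.mgrid[0:420,0:560]; px=np.c_[u.ravel(),v.ravel()]
    return world(p,px,p['range_z'].ravel()).reshape(420,560,3)
E
python3 - <<'E'
from h import *
for n in ['scene','side','wrist']:
    p=snapshot(n); save(p,n+'0.png'); print(n,p['world_from_camera'].round(3).tolist(),p['fx'],p['k1'],(p['range_z']>0).mean())
s=status.get_state(); print({k:np.round(v,3).tolist() for k,v in s.items()})
E
```

```text
pics
scene [[0.85, 0.421, -0.317, 0.876], [0.527, -0.682, 0.507, -0.461], [-0.003, -0.598, -0.802, 0.805], [0.0, 0.0, 0.0, 1.0]] 387.6363446234451 -0.09336565458491447 0.9959523809523809
side [[0.987, -0.108, 0.119, 0.49], [-0.16, -0.675, 0.721, -0.673], [0.002, -0.73, -0.683, 0.713], [0.0, 0.0, 0.0, 1.0]] 406.7930267293753 -0.0869438542338349 0.9961649659863946
wrist [[0.26, 0.915, 0.308, 0.082], [0.966, -0.246, -0.084, 0.625], [-0.001, 0.319, -0.948, 0.384], [0.0, 0.0, 0.0, 1.0]] 337.03342811069786 -0.042883877199025186 0.9959651360544217
{'clock': 0.15, 'q': [-1.275, 0.69, -0.195, 1.566, 0.157, 0.903, -0.215], 'qd': [-0.0, -0.002, 0.0, -0.002, 0.001, -0.002, -0.002], 'joint_torque': [-0.002, -52.786, -1.269, -15.359, -0.052, 0.004, 0.0], 'tool_pos': [0.162, 0.603, 0.257], 'eef_rot': [0.13, 0.991, -0.001, -0.0], 'contact_force': [-0.268, -0.195, -0.36], 'moment': [-0.037, -0.063, -0.002], 'opening': 1.005}
```

View pics/scene0.png

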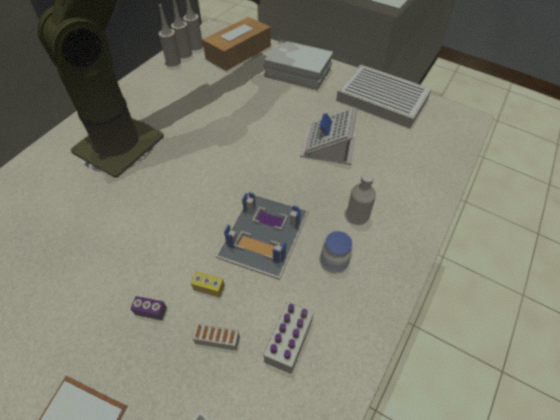

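View pics/side0.png

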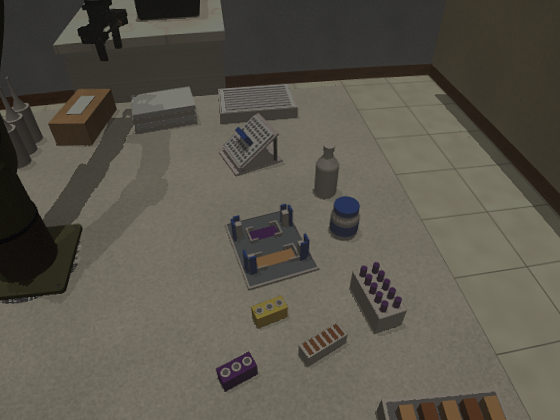

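View pics/wrist0.png

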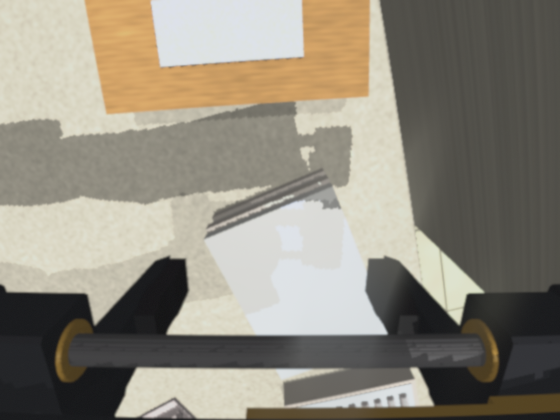

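The target candidates in scene are the purple block at (148,307), which fits "vials", and the yellow block at (207,283), which is the look-alike. The white block with brown bars at (217,336) is the cards. The rack with the plate is at (330,135) and the tray at (262,235). Next I'll measure positions and enlarge a crop.

```bash
python3 - <<'E'
from h import *
Q=['tray','pocket_cards','pocket_vials','tray_seat','cards_center','vials_center','plate_grip','plate','rack','wash_bottle','jar','tube_rack']
for n in ['scene','side']:
    p=snapshot(n); C=cloud(p); np.savez('/tmp/%s.npz'%n,**{k:v for k,v in p.items() if isinstance(v,(np.ndarray,float,int))},C=C)
    H={'tray':0,'pocket_cards':.004,'pocket_vials':.004,'tray_seat':.046,'cards_center':.018,'vials_center':.018,'rack':0,'wash_bottle':0,'jar':0,'tube_rack':0}
    for q in Q:
        for r in tip_of(p,q)[:3]:
            px=r['pixel']; u,v=int(px[0]),int(px[1])
            print(n,q,round(r['confidence'],2),np.round(px,1), onz(p,px,H[q])[0].round(4) if q in H else '', C[v,u].round(3))
p=snapshot('scene'); im=p['img'][180:400,110:340]
cv2.imwrite('pics/crop1.png',cv2.resize(np.clip(im[:,:,::-1]*1.5,0,255).astype(np.uint8),None,fx=2.6,fy=2.6,interpolation=2))
E
```

```text
scene pocket_cards 0.97 [254.5 244.5] [ 0.5578 -0.0776  0.004 ] [ 0.556 -0.078  0.005]
scene pocket_cards 0.39 [257.3 223.3] [ 0.5286 -0.0221  0.004 ] [ 0.529 -0.023  0.007]
scene pocket_cards 0.37 [267.6 221.7] [ 0.548  -0.0044  0.004 ] [ 0.547 -0.005  0.006]
scene pocket_vials 0.82 [270.6 221.9] [ 0.5548 -0.0009  0.004 ] [0.552 0.001 0.003]
scene pocket_vials 0.58 [260.4 224.7] [ 0.5376 -0.0216  0.004 ] [ 0.535 -0.02   0.003]
scene tray_seat 0.7 [261.5 225.2] [ 0.5584 -0.0444  0.046 ] [ 0.54  -0.023  0.006]
scene tray_seat 0.68 [290.  339.9] [ 0.7579 -0.2439  0.046 ] [ 0.762 -0.251  0.078]
scene cards_center 0.92 [219. 337.] [ 0.6265 -0.3082  0.018 ] [ 0.632 -0.312  0.036]
scene vials_center 0.94 [208.6 286.7] [ 0.5382 -0.2293  0.018 ] [ 0.545 -0.235  0.039]
scene vials_center 0.85 [147.5 307.8] [ 0.4562 -0.3406  0.018 ] [ 0.464 -0.343  0.036]
scene vials_center 0.33 [329.  130.2] [0.5276 0.3663 0.018 ] [0.55  0.312 0.07 ]
scene plate_grip 0.66 [328.3 125. ]  [0.542 0.32  0.079]
scene plate 0.94 [332.2 129.7]  [0.556 0.319 0.071]
scene rack 0.97 [328.8 142.3] [0.544 0.337 0.   ] [0
[... 1125 characters left out ...]
 rack 0.89 [252.8 158.1] [0.5555 0.3144 0.    ] [0.55  0.261 0.039]
side rack 0.55 [266.3 232.3] [0.5565 0.0062 0.    ] [0.556 0.005 0.003]
side wash_bottle 0.83 [324.2 189.4] [0.7319 0.1406 0.    ] [0.721 0.107 0.031]
side wash_bottle 0.66 [234.  372.5] [ 0.4532 -0.334   0.    ] [ 0.455 -0.35   0.035]
side wash_bottle 0.27 [269.3 232.4] [0.5636 0.0047 0.    ] [0.563 0.004 0.002]
side jar 0.9 [344.7 231.3] [ 0.7451 -0.0208  0.    ] [ 0.733 -0.047  0.03 ]
side tube_rack 0.89 [372.2 304. ] [ 0.7465 -0.2324  0.    ] [ 0.726 -0.267  0.055]
side tube_rack 0.4 [238.4 371.3] [ 0.4613 -0.333   0.    ] [ 0.462 -0.349  0.035]
side tube_rack 0.27 [266.5 231. ] [0.5575 0.0104 0.    ] [0.556 0.008 0.002]
```

View pics/crop1.png

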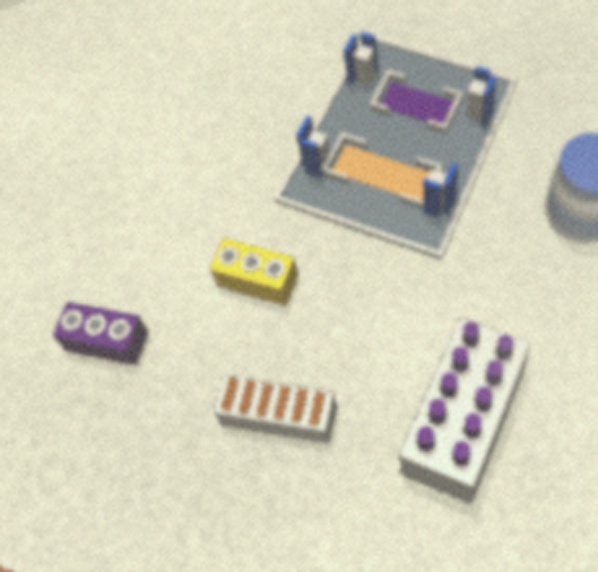

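The crop confirms it. Vials is the purple block with three discs at crop (100,332), cards is the white block with brown bars at (275,407), and the yellow block at (252,268) isn't part of the job. Next I'll fit poses from the depth clouds.

```bash
python3 - <<'E'
from h import *
def rect(P):
    r=cv2.minAreaRect((P[:,:2]*1000).astype(np.float32)); b=cv2.boxPoints(r)
    e=[b[1]-b[0],b[2]-b[1]]; l=max(e,key=np.linalg.norm); a=np.degrees(np.arctan2(l[1],l[0]))
    a=(a+90)%180-90
    return np.round(r[0],1),np.round(sorted(r[1]),1),round(a,1)
for n in ['scene','side']:
    d=np.load('/tmp/%s.npz'%n); C=d['C'].reshape(-1,3); I=d['img'].reshape(-1,3).astype(int)
    for nm,c in [('cards',(.62,-.308)),('vials',(.457,-.341)),('yellow',(.535,-.228))]:
        m=(np.hypot(C[:,0]-c[0],C[:,1]-c[1])<.065)&(C[:,2]>.030)&(C[:,2]<.045)
        P=C[m]; print(n,nm,m.sum(),P.mean(0).round(4),rect(P))
    near=(np.hypot(C[:,0]-.558,C[:,1]+.038)<.15)
    bl=near&(I[:,2]>I[:,0]+25)&(C[:,2]>.045)
    P=C[bl]; print(n,'guides',bl.sum(),rect(P),P[:,2].max())
    ye=near&(I[:,0]>I[:,2]+40)&(C[:,2]<.02); P=C[ye]; print('tan',ye.sum(),rect(P))
    pu=near&(C[:,2]<.02)&(I[:,0]>I[:,1]+20)&(I[:,2]>I[:,1]+20); P=C[pu]; print('purple',pu.sum(),rect(P))
    b=(np.hypot(C[:,0]-.55,C[:,1]-.3)<.12)
    bl=b&(I[:,2]>I[:,0]+25)&(C[:,2]>.03); P=C[bl]; print('bar',bl.sum(),P.mean(0).round(4),P.min(0).round(3),P.max(0).round(3),rect(P))
    # rack plate plane
    pm=b&(C[:,2]>.02)&(C[:,2]<.12)&~bl; P=C[pm]
    best=None; rng=np.random.default_rng(0)
    for _ in range(500):
        s=P[rng.choice(len(P),3)]; nn=np.cross(s[1]-s[0],s[2]-s[0]); L=np.linalg.norm(nn)
        if L<1e-6: continue
        nn/=L; nn*=np.sign(nn[2]); k=(abs((P-s[0])@nn)<.003)
        if abs(nn[2]-.82)<.08 and (best is None or k.sum()>best.sum()): best=k
    Q=P[best]; c=Q.mean(0); nn=np.linalg.svd(Q-c)[2][2]; nn*=np.sign(nn[2]); print('plane',best.sum(),c.round(4),nn.round(3),np.degrees(np.arctan2(nn[1],nn[0])))
    lab=I[pm][best].mean(0); print(lab)
E
```

```text
scene cards 714 [ 0.623  -0.312   0.0357] (array([ 621.4, -311.7]), array([34.2, 89.7]), np.float32(23.4))
scene vials 447 [ 0.4613 -0.3399  0.0359] (array([ 459.3, -339.1]), array([33.7, 67.6]), np.float32(20.3))
scene yellow 428 [ 0.5338 -0.227   0.0359] (array([ 532.3, -226.3]), array([33. , 67.4]), np.float32(15.1))
scene guides 134 (array([558. , -37.5]), array([134.4, 146.2]), np.float32(10.9)) 0.06113468387459908
tan 395 (array([565.6, -79.6]), array([36.3, 90.2]), np.float32(9.8))
purple 206 (array([548.9,   3.8]), array([28.8, 61.5]), np.float32(7.9))
bar 146 [0.5357 0.3173 0.0858] [0.516 0.286 0.068] [0.555 0.349 0.097] (array([534. , 318.7]), array([27.9, 62.3]), np.float32(-71.9))
plane 921 [0.5494 0.3161 0.0666] [-0.539 -0.201  0.818] -159.54839937951996
[118.88273616 120.62975027 114.46471227]
side cards 792 [ 0.6196 -0.3143  0.035 ] (array([ 621.5, -312.2]), array([32.7, 91.2]), np.float32(23.1))
side vials 676 [ 0.4591 -0.3418  0.0349] (array([ 459.6, -340.5]), array([33.3, 66.2]), np.float32(22.7))
side yellow 494 [ 0.5324 -0.2283  0.0351] (array([ 532.9, -226.7]), array([33.6, 65.5]), np.float32(15.6))
side guides 106 (array([557.4, -38.1]), array([137.1, 144.8]), np.float32(11.2)) 0.059122630649376395
tan 374 (array([ 574.3, -121.5]), array([ 87.6, 119.1]), np.float32(-78.2))
purple 167 (array([549.4,   3.1]), array([30.2, 61.2]), np.float32(12.5))
bar 59 [0.5263 0.3157 0.0903] [0.514 0.289 0.085] [0.539 0.343 0.097] (array([526. , 316.1]), array([11.1, 56.4]), np.float32(-68.7))
plane 1134 [0.5436 0.3167 0.0604] [-0.539 -0.191  0.82 ] -160.5194741401384
[92.03880071 89.85802469 84.91975309]
```

Call:
{"method": "carry_out", "body": {"linear": [[0.027,-0.031,0],[0.054,-0.062,0],[0.081,-0.093,0],[0.108,-0.125,0],[0.135,-0.157,0],[0.162,-0.19,0],[0.189,-0.222,0],[0.216,-0.253,0]], "roll": [-0.11,-0.22,-0.33,-0.44,-0.55,-0.66,-0.77,-0.88]}}

```text
clock: 2.17
tool_pos: [0.378, 0.3499, 0.2581]
eef_rot: [0.543, 0.84, 0.0, 0.0]
contact_force: [-0.6, 0.3, -0.6]
opening: 1.002
```

Call:
{"method": "carry_out", "body": {"linear": [[0.015,-0.038,0],[0.03,-0.075,0],[0.045,-0.113,0],[0.06,-0.15,0],[0.075,-0.188,0],[0.09,-0.225,0],[0.105,-0.262,0],[0.12,-0.3,0]], "roll": [-0.11,-0.22,-0.33,-0.44,-0.55,-0.66,-0.77,-0.88]}}

```text
clock: 2.83
tool_pos: [0.4986, 0.0484, 0.2583]
eef_rot: [0.85, 0.527, 0.001, 0.0]
contact_force: [-0.3, 0.6, 0.0]
opening: 1.001
```

Call:
{"method": "carry_out", "body": {"linear": [[0.013,-0.038,0],[0.026,-0.076,0],[0.039,-0.114,0],[0.052,-0.152,0],[0.065,-0.19,0],[0.078,-0.228,0],[0.091,-0.266,-0.01],[0.104,-0.303,-0.02]], "roll": [-0.1,-0.2,-0.3,-0.4,-0.5,-0.6,-0.7,-0.705]}}

```text
clock: 3.5
tool_pos: [0.6035, -0.2566, 0.2386]
eef_rot: [0.98, 0.199, 0.001, 0.001]
contact_force: [1.3, 0.6, 0.4]
opening: 1.001
```

Call:
{"method": "carry_out", "body": {"linear": [[0.01,-0.03,-0.02],[0.019,-0.057,-0.05],[0.019,-0.057,-0.07]], "roll": [0,0,0]}}

```text
clock: 3.75
tool_pos: [0.6215, -0.3213, 0.1666]
eef_rot: [0.981, 0.196, 0.001, 0.004]
contact_force: [-0.7, -0.5, -0.2]
opening: 1.0
```

```bash
cat >> h.py <<'E'
def st():
    s=status.get_state(); q=s['eef_rot']; a=np.degrees(np.arctan2(q[1],q[0])); 
    print(s['clock'],np.round(s['tool_pos'],4),'toolY az',round(2*a-90,2),np.round(s['contact_force'],2),round(s['opening'],3),np.round(s['q'],2)); return s
def rect(P):
    r=cv2.minAreaRect((P[:,:2]*1000).astype(np.float32)); b=cv2.boxPoints(r)
    e=[b[1]-b[0],b[2]-b[1]]; l=max(e,key=np.linalg.norm); a=np.degrees(np.arctan2(l[1],l[0]))
    a=(a+90)%180-90
    return np.round(r[0],1),np.round(sorted(r[1]),1),round(float(a),1)
E
python3 - <<'E'
from h import *
st(); p=snapshot('wrist'); save(p,'w1.png'); C=cloud(p).reshape(-1,3)
for c in [(.6215,-.312)]:
    m=(np.hypot(C[:,0]-c[0],C[:,1]-c[1])<.065)&(C[:,2]>.030)&(C[:,2]<.045)
    if m.sum(): print(m.sum(),C[m].mean(0),rect(C[m]))
E
```

```text
3.75 [ 0.6215 -0.3213  0.1666] toolY az -67.38 [-0.73 -0.5  -0.17] 1.0 [ 0.23  0.92  0.37  1.41 -0.38  0.87 -0.46]
4266 [ 0.62507668 -0.30883875  0.0358595 ] (array([ 622.5, -309.8]), array([32. , 89.5]), 23.2)
```

View pics/w1.png

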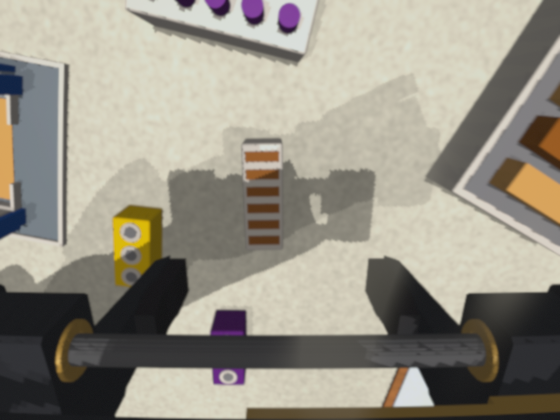

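Call:
{"method": "carry_out", "body": {"linear": [[0.0,0.01,-0.03],[0.0,0.01,-0.06],[0.0,0.01,-0.09],[0.0,0.01,-0.115],[0.0,0.01,-0.13],[0.0,0.01,-0.14],[0.0,0.01,-0.14]], "roll": [0.01,0.01,0.01,0.01,0.01,0.01,0.01]}}

```text
clock: 4.38
tool_pos: [0.6195, -0.3053, 0.0215]
eef_rot: [0.979, 0.202, -0.002, -0.001]
contact_force: [0.4, -0.3, -0.0]
opening: 1.0
```

Call:
{"method": "carry_out", "body": {"linear": [[0,0,0],[0,0,0],[0,0,0],[0,0,0],[0,0,0],[0,0,0],[0,0,0],[0,0,0]], "roll": [0,0,0,0,0,0,0,0], "gripper": 0.2, "grip_force": 15}}

```text
clock: 5.05
tool_pos: [0.6197, -0.3057, 0.0217]
eef_rot: [0.979, 0.202, -0.002, -0.001]
contact_force: [0.6, -0.6, 0.9]
opening: 0.42
```

Call:
{"method": "carry_out", "body": {"linear": [[0,0,0],[0,0,0],[0,0,0],[0,0,0]], "roll": [0,0,0,0]}}

```text
clock: 5.38
tool_pos: [0.6197, -0.3058, 0.0217]
eef_rot: [0.979, 0.202, -0.002, -0.001]
contact_force: [0.5, -1.6, 0.2]
opening: 0.363
```

Call:
{"method": "carry_out", "body": {"linear": [[0,0,0.01],[0,0,0.03],[0,0,0.06],[0,0,0.085],[0,0,0.1],[0,0,0.1]], "roll": [0,0,0,0,0,0]}}

```text
clock: 5.88
tool_pos: [0.6218, -0.3072, 0.1263]
eef_rot: [0.979, 0.202, 0.001, 0.002]
contact_force: [1.0, -0.1, -1.0]
opening: 0.36
```

```bash
python3 - <<'E'
from h import *
st(); p=snapshot('wrist'); save(p,'w2.png'); st();p=snapshot('side'); save(p,'s2.png')
E
```

```text
5.8833 [ 0.6218 -0.3072  0.1263] toolY az -66.66 [ 0.99 -0.12 -1.02] 0.36 [ 0.23  0.96  0.34  1.46 -0.4   0.79 -0.45]
5.9333 [ 0.6207 -0.3063  0.1239] toolY az -66.65 [ 1.06 -0.45 -0.95] 0.363 [ 0.23  0.97  0.34  1.46 -0.4   0.79 -0.45]
```

View pics/w2.png

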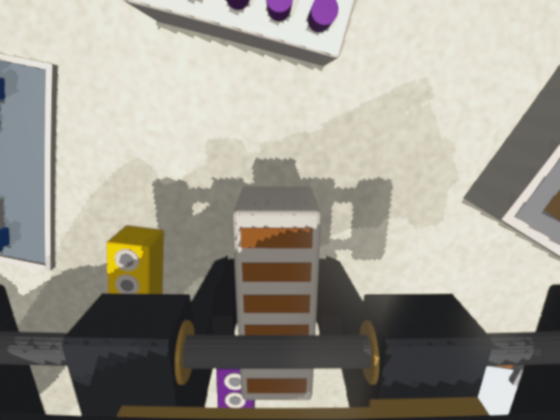

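```bash
python3 - <<'E'
from h import *
s=st(); p=snapshot('wrist'); C=cloud(p).reshape(-1,3); t=s['tool_pos']
print(tip_of(p,'cards_center')[:1])
d=C-t; m=(np.hypot(d[:,0],d[:,1])<.065)&(abs(d[:,2]-.0143)<.006)
I=p['img'].reshape(-1,3).astype(int)
m&=(I.sum(1)>200)
P=C[m]; print(m.sum(),P.mean(0)-t,rect(P),t)
v=np.array([np.cos(np.radians(23.35)),np.sin(np.radians(23.35))]); a=(P[:,:2]-t[:2])@v; print('along',np.percentile(a,[0,1,50,99,100]), P[:,2].mean())
E
```

```text
5.9833 [ 0.6197 -0.3055  0.122 ] toolY az -66.65 [-0.14  1.03 -2.35] 0.361 [ 0.23  0.97  0.34  1.46 -0.4   0.79 -0.45]
[{'pixel': [276.3, 293.2], 'confidence': 0.8}]
9590 [0.01233    0.00514314 0.01397793] (array([ 622.4, -307.5]), array([61.9, 93.9]), 40.1) [ 0.61970208 -0.30554042  0.12199256]
along [-0.04517976 -0.04275346  0.01816448  0.04539801  0.04592288] 0.1359704968431331
```

Call:
{"method": "carry_out", "body": {"linear": [[-0.003,0.012,0],[-0.01,0.04,0],[-0.018,0.075,0],[-0.027,0.115,0],[-0.036,0.152,0],[-0.045,0.188,0],[-0.051,0.215,0],[-0.0537,0.2263,0]], "roll": [-0.02,-0.05,-0.08,-0.11,-0.14,-0.17,-0.2,-0.214]}}

```text
clock: 6.75
tool_pos: [0.5629, -0.0724, 0.1184]
eef_rot: [0.995, 0.099, -0.005, -0.005]
contact_force: [0.3, 0.1, -1.2]
opening: 0.364
```

Call:
{"method": "carry_out", "body": {"linear": [[0,0,0],[0,0,0],[0,0,0]], "roll": [0,0,0]}}

```text
clock: 7.0
tool_pos: [0.5632, -0.0746, 0.118]
eef_rot: [0.995, 0.098, -0.005, -0.004]
contact_force: [-0.9, -1.7, -1.7]
opening: 0.362
```

```bash
python3 - <<'E'
from h import *
s=st(); p=snapshot('wrist'); save(p,'w3.png'); C=cloud(p).reshape(-1,3); I=p['img'].reshape(-1,3).astype(int)
near=(np.hypot(C[:,0]-.558,C[:,1]+.038)<.15)
for nm,m in [('guides',near&(I[:,2]>I[:,0]+40)&(C[:,2]>.05)&(C[:,2]<.065)),('purple',near&(C[:,2]<.01)&(I[:,0]>I[:,1]+25)&(I[:,2]>I[:,1]+25)),('tan',near&(C[:,2]<.02)&(I[:,0]>I[:,2]+70))]:
    if m.sum()>5: print(nm,m.sum(),rect(C[m]),C[m].mean(0))
E
```

```text
7.0 [ 0.5632 -0.0746  0.118 ] toolY az -78.72 [-0.93 -1.67 -1.72] 0.362 [-0.16  0.86  0.37  1.86 -0.57  0.55 -0.78]
guides 1591 (array([563. , -33.5]), array([137., 138.]), 9.5) [ 0.62058076 -0.01897126  0.05710665]
purple 3318 (array([549.9,   5.6]), array([32.2, 65.9]), 10.0) [0.55180057 0.00567908 0.0043078 ]
tan 1524 (array([596.8, -71.7]), array([26.7, 31.4]), -80.5) [ 0.59714649 -0.0717298   0.00415639]
```

View pics/w3.png

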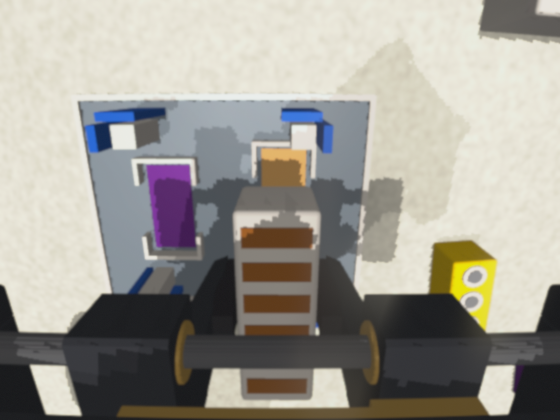

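```bash
python3 - <<'E'
from h import *
s=st(); p=snapshot('wrist'); C=cloud(p); t=s['tool_pos']; d=C-t
az=np.radians(11.1); ux=np.array([np.cos(az),np.sin(az)]); uy=np.array([-ux[1],ux[0]])
X=d[...,:2]@ux; Y=d[...,:2]@uy; I=p['img'].astype(int)
m=(abs(d[...,2]-.0143)<.006)&(abs(Y)<.03)&(X>0.005)&(X<.04)
for v in range(215,320,20):
    k=np.where(m[v])[0]
    if len(k): print(v,k.min(),k.max(),Y[v,k].min().round(4),Y[v,k].max().round(4),'mid',((Y[v,k].min()+Y[v,k].max())/2).round(4),d[v,k,2].mean().round(4))
# pocket edges of tan end & purple
W=C
for nm,mm in [('purple',(C[...,2]<.01)&(I[...,0]>I[...,1]+25)&(I[...,2]>I[...,1]+25)),('tan',(C[...,2]<.02)&(I[...,0]>I[...,2]+60)&(I[...,0]>100)&(C[...,2]>0))]:
    w=W[mm][:,:2]-np.array([.558,-.038]); 
    a=w@ux;b=w@uy; k=(abs(a)<.1)&(abs(b)<.1); print(nm,np.percentile(a[k],[1,99]).round(4),np.percentile(b[k],[1,99]).round(4))
E
```

```text
7.05 [ 0.5633 -0.0751  0.1182] toolY az -78.79 [ 0.38 -0.92 -1.29] 0.36 [-0.16  0.86  0.37  1.86 -0.57  0.55 -0.78]
235 233 319 -0.0154 0.016 mid 0.0003 0.0145
255 234 318 -0.0154 0.0162 mid 0.0004 0.0139
275 235 317 -0.0152 0.0162 mid 0.0005 0.0145
295 201 354 -0.0298 0.0293 mid -0.0003 0.0139
purple [-0.0311  0.033 ] [0.0286 0.0594]
tan [0.0181 0.0446] [-0.0559 -0.0251]
```

Call:
{"method": "carry_out", "body": {"linear": [[0.0027,-0.0032,-0.01],[0.0027,-0.0032,-0.025],[0.0027,-0.0032,-0.04],[0.0027,-0.0032,-0.05],[0.0027,-0.0032,-0.05],[0.0027,-0.0032,-0.05]], "roll": [-0.002,-0.002,-0.002,-0.002,-0.002,-0.002]}}

```text
clock: 7.6
tool_pos: [0.5657, -0.0794, 0.0677]
eef_rot: [0.995, 0.096, -0.006, -0.004]
contact_force: [-0.4, 0.4, -0.1]
opening: 0.365
```

Call:
{"method": "carry_out", "body": {"linear": [[0,0,0],[0,0,0]], "roll": [0,0]}}

```text
clock: 7.77
tool_pos: [0.5662, -0.08, 0.0683]
eef_rot: [0.995, 0.096, -0.005, -0.003]
contact_force: [-0.2, 0.2, -0.8]
opening: 0.36
```

```bash
python3 - <<'E'
from h import *
st()
E
```

```text
7.7667 [ 0.5662 -0.08    0.0683] toolY az -79.03 [-0.24  0.19 -0.75] 0.36 [-0.11  0.94  0.31  1.86 -0.61  0.45 -0.74]
```

Call:
{"method": "carry_out", "body": {"linear": [[0,0.0015,-0.008],[0,0.0015,-0.016],[0,0.0015,-0.024],[0,0.0015,-0.028],[0,0.0015,-0.028]], "roll": [0.002,0.002,0.002,0.002,0.002]}}

```text
clock: 8.18
tool_pos: [0.5654, -0.0782, 0.039]
eef_rot: [0.995, 0.097, -0.006, -0.004]
contact_force: [-0.0, 0.8, -1.1]
opening: 0.363
```

```bash
python3 - <<'E'
from h import *
st(); p=snapshot('side'); im=p['img'][170:310,190:360,::-1]
cv2.imwrite('pics/s3.png',cv2.resize(np.clip(im*1.6,0,255).astype(np.uint8),None,fx=4,fy=4,interpolation=2)); st()
E
```

```text
8.1833 [ 0.5654 -0.0782  0.039 ] toolY az -78.91 [-0.01  0.81 -1.13] 0.363 [-0.09  0.98  0.27  1.86 -0.63  0.4  -0.73]
8.2333 [ 0.5657 -0.0784  0.0395] toolY az -78.92 [ 0.38 -0.04 -0.65] 0.369 [-0.09  0.98  0.27  1.86 -0.63  0.4  -0.73]
```

View pics/s3.png

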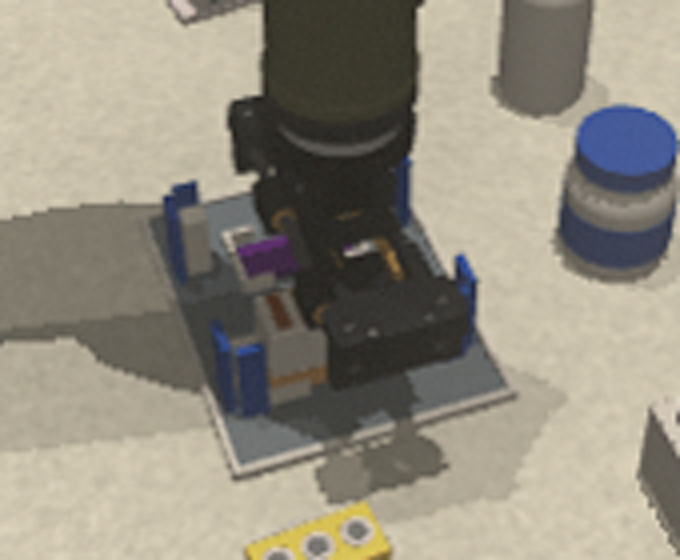

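Call:
{"method": "carry_out", "body": {"linear": [[0,0,-0.004],[0,0,-0.008],[0,0,-0.011],[0,0,-0.013],[0,0,-0.0145],[0,0,-0.0145]], "roll": [0,0,0,0,0,0]}}

```text
clock: 8.73
tool_pos: [0.5655, -0.0783, 0.0256]
eef_rot: [0.995, 0.097, -0.006, -0.004]
contact_force: [-1.9, 0.1, 4.4]
opening: 0.363
```

Call:
{"method": "carry_out", "body": {"linear": [[0,0,-0.0005],[0,0,-0.0005]], "roll": [0,0]}}

```text
clock: 8.9
tool_pos: [0.5655, -0.0783, 0.0256]
eef_rot: [0.995, 0.097, -0.006, -0.004]
contact_force: [-2.0, 0.3, 5.3]
opening: 0.358
```

Call:
{"method": "carry_out", "body": {"linear": [[0,0,0],[0,0,0],[0,0,0],[0,0,0]], "roll": [0,0,0,0], "gripper": 0.6}}

```text
clock: 9.23
tool_pos: [0.5656, -0.0783, 0.0254]
eef_rot: [0.995, 0.097, -0.006, -0.004]
contact_force: [0.2, -0.5, 0.3]
opening: 0.597
```

Call:
{"method": "carry_out", "body": {"linear": [[0,0,0.02],[0,0,0.05],[0,0,0.085],[0,0,0.12],[0,0,0.14],[0,0,0.14]], "roll": [0,0,0,0,0,0]}}

```text
clock: 9.73
tool_pos: [0.5681, -0.0793, 0.1696]
eef_rot: [0.995, 0.096, -0.002, -0.002]
contact_force: [0.8, -1.1, -1.2]
opening: 0.6
```

```bash
python3 - <<'E'
from h import *
st()
az=np.radians(11.1); ux=np.array([np.cos(az),np.sin(az)]); uy=np.array([-ux[1],ux[0]])
for n in ['wrist','scene','side']:
    p=snapshot(n); save(p,n+'4.png'); C=cloud(p).reshape(-1,3)
    w=C[:,:2]-np.array([.566,-.0786]); a=w@ux;b=w@uy
    m=(abs(a)<.049)&(abs(b)<.024)&(C[:,2]>.034)&(C[:,2]<.046)
    print(n,m.sum(),C[m].mean(0),rect(C[m]) if m.sum()>9 else '', np.percentile(C[m][:,2],[5,50,95]))
    for q in ['vials_center']: print([ (np.round(r['pixel']),round(r['confidence'],2)) for r in tip_of(p,q)[:2]])
E
```

```text
9.7333 [ 0.5681 -0.0793  0.1696] toolY az -78.93 [ 0.77 -1.14 -1.23] 0.6 [-0.19  0.79  0.44  1.82 -0.53  0.65 -0.81]
wrist 4208 [ 0.56880555 -0.07707136  0.03988974] (array([565.8, -77.6]), array([32. , 90.5]), 10.9) [0.03840524 0.03994276 0.04121745]
[(array([425., 261.]), 0.76)]
scene 481 [ 0.56715989 -0.07978916  0.04035611] (array([565.4, -78.3]), array([33.2, 90.3]), 11.2) [0.03718872 0.0405473  0.04294885]
[(array([207., 289.]), 0.9), (array([151., 307.]), 0.89)]
side 465 [ 0.56425808 -0.08231799  0.03826458] (array([567.8, -79.8]), array([35.6, 94.6]), 11.5) [0.03569066 0.03834092 0.04063616]
[(array([239., 373.]), 0.68), (array([268., 312.]), 0.64)]
```

View pics/wrist4.png

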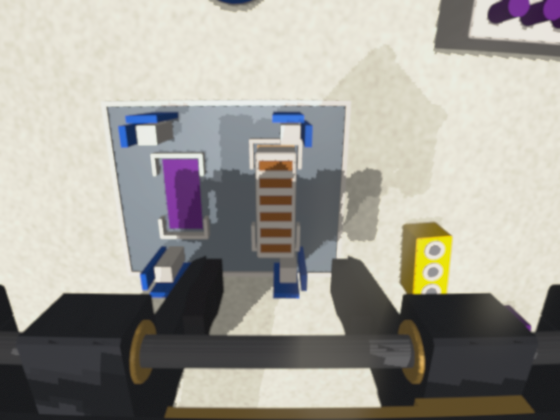

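Call:
{"method": "carry_out", "body": {"linear": [[-0.008,-0.02,0],[-0.022,-0.052,0],[-0.037,-0.088,0],[-0.052,-0.124,0],[-0.067,-0.16,0],[-0.082,-0.196,0],[-0.097,-0.232,-0.01],[-0.1085,-0.26,-0.02]], "roll": [0.02,0.05,0.08,0.11,0.14,0.16,0.18,0.19], "gripper": 1.0}}

```text
clock: 10.7
tool_pos: [0.454, -0.3415, 0.1432]
eef_rot: [0.982, 0.19, -0.008, -0.003]
contact_force: [-0.6, -0.6, -0.2]
opening: 0.999
```

Call:
{"method": "carry_out", "body": {"linear": [[0,0,0],[0,0,0],[0,0,0]], "roll": [0,0,0]}}

```text
clock: 10.95
tool_pos: [0.4539, -0.3405, 0.1423]
eef_rot: [0.982, 0.19, -0.008, -0.004]
contact_force: [0.5, 0.6, -0.0]
opening: 0.997
```

```bash
python3 - <<'E'
from h import *
st(); 
for n in ['wrist','side']:
    p=snapshot(n); save(p,n+'5.png'); C=cloud(p).reshape(-1,3)
    m=(np.hypot(C[:,0]-.4595,C[:,1]+.34)<.055)&(C[:,2]>.030)&(C[:,2]<.045)
    if m.sum(): print(m.sum(),C[m].mean(0),rect(C[m]))
st()
E
```

```text
10.95 [ 0.4539 -0.3405  0.1423] toolY az -68.15 [ 0.53  0.65 -0.01] 0.997 [ 0.39  0.81  0.3   1.84 -0.39  0.57 -0.26]
3759 [ 0.46206552 -0.33737304  0.03585121] (array([ 459.9, -338.2]), array([32. , 66.3]), 21.2)
144 [ 0.43822797 -0.35114739  0.03419971] (array([ 458.2, -341.3]), array([32.9, 63.5]), 22.7)
11.05 [ 0.4551 -0.3394  0.1428] toolY az -67.98 [-0.66  0.69 -0.62] 1.0 [ 0.39  0.81  0.3   1.84 -0.39  0.57 -0.26]
```

View pics/wrist5.png

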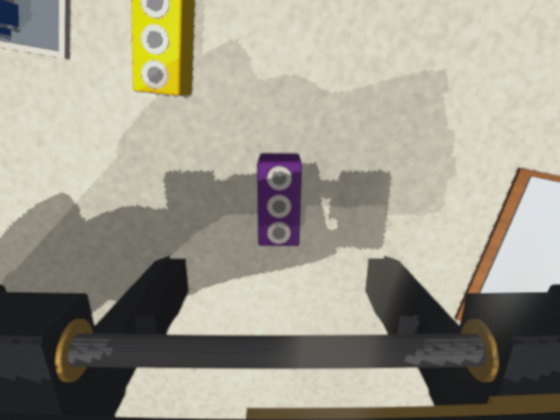

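Call:
{"method": "carry_out", "body": {"linear": [[0.004,0.0,-0.02],[0.005,0.0,-0.045],[0.005,0.0,-0.07],[0.005,0.0,-0.09],[0.005,0.0,-0.1],[0.005,0,-0.1],[0.005,0,-0.1]], "roll": [-0.007,-0.007,-0.007,-0.007,-0.007,-0.007,-0.007]}}

```text
clock: 11.63
tool_pos: [0.4607, -0.3386, 0.043]
eef_rot: [0.982, 0.188, -0.008, -0.004]
contact_force: [0.2, -0.8, -0.1]
opening: 0.996
```

```bash
python3 - <<'E'
from h import *
st()
E
```

```text
11.6333 [ 0.4607 -0.3386  0.043 ] toolY az -68.3 [ 0.15 -0.83 -0.06] 0.996 [ 0.43  0.97  0.2   1.85 -0.45  0.38 -0.22]
```

Call:
{"method": "carry_out", "body": {"linear": [[-0.001,0,-0.008],[-0.001,0,-0.015],[-0.001,0,-0.018],[-0.001,0,-0.018]], "roll": [0,0,0,0]}}

```text
clock: 11.97
tool_pos: [0.4595, -0.3384, 0.0246]
eef_rot: [0.982, 0.188, -0.008, -0.004]
contact_force: [0.0, -0.2, 0.3]
opening: 1.0
```

Call:
{"method": "carry_out", "body": {"linear": [[0,0,0],[0,0,0],[0,0,0],[0,0,0],[0,0,0],[0,0,0],[0,0,0],[0,0,0]], "roll": [0,0,0,0,0,0,0,0], "gripper": 0.2}}

```text
clock: 12.63
tool_pos: [0.4596, -0.3384, 0.0247]
eef_rot: [0.982, 0.188, -0.008, -0.004]
contact_force: [-0.8, 0.6, -0.4]
opening: 0.415
```

Call:
{"method": "carry_out", "body": {"linear": [[0,0,0],[0,0,0],[0,0,0]], "roll": [0,0,0]}}

```text
clock: 12.88
tool_pos: [0.4596, -0.3384, 0.0247]
eef_rot: [0.982, 0.188, -0.008, -0.004]
contact_force: [-0.1, 0.3, -0.3]
opening: 0.364
```

Call:
{"method": "carry_out", "body": {"linear": [[0,0,0.01],[0,0,0.03],[0,0,0.06],[0,0,0.09],[0,0,0.11],[0,0,0.115],[0,0,0.115]], "roll": [0,0,0,0,0,0,0]}}

```text
clock: 13.47
tool_pos: [0.4603, -0.3389, 0.1413]
eef_rot: [0.982, 0.188, -0.007, -0.003]
contact_force: [-0.6, -0.4, -1.0]
opening: 0.36
```

Call:
{"method": "carry_out", "body": {"linear": [[0.005,0.018,0],[0.013,0.05,0],[0.023,0.087,0],[0.033,0.124,0],[0.043,0.161,0],[0.053,0.198,0],[0.062,0.233,0],[0.07,0.265,0]], "roll": [-0.02,-0.05,-0.08,-0.11,-0.14,-0.16,-0.18,-0.185]}}

```text
clock: 14.13
tool_pos: [0.5296, -0.0709, 0.1396]
eef_rot: [0.995, 0.097, -0.008, -0.004]
contact_force: [-0.3, -0.3, -0.9]
opening: 0.358
```

```bash
python3 - <<'E'
from h import *
st()
E
```

```text
14.1333 [ 0.5296 -0.0709  0.1396] toolY az -78.86 [-0.29 -0.28 -0.93] 0.358 [-0.18  0.8   0.39  1.94 -0.58  0.53 -0.75]
```

Call:
{"method": "carry_out", "body": {"linear": [[0.007,0.025,0],[0.014,0.052,0],[0.019,0.07,0],[0.0204,0.0754,0],[0.0204,0.0754,-0.02],[0.0204,0.0754,-0.04],[0.0204,0.0754,-0.05],[0.0204,0.0754,-0.05]], "roll": [0,0,0,0,0,0,0,0]}}

```text
clock: 14.8
tool_pos: [0.5478, 0.0035, 0.0871]
eef_rot: [0.995, 0.096, -0.011, -0.004]
contact_force: [0.4, 0.8, -0.9]
opening: 0.359
```

Call:
{"method": "carry_out", "body": {"linear": [[0,0,0],[0,0,0]], "roll": [0,0]}}

```text
clock: 14.97
tool_pos: [0.5474, 0.0024, 0.0871]
eef_rot: [0.995, 0.096, -0.011, -0.004]
contact_force: [0.5, 0.1, -1.3]
opening: 0.363
```

```bash
python3 - <<'E'
from h import *
s=st(); p=snapshot('wrist'); save(p,'w6.png'); C=cloud(p); t=s['tool_pos']; d=C-t
az=np.radians(11.1); ux=np.array([np.cos(az),np.sin(az)]); uy=np.array([-ux[1],ux[0]])
X=d[...,:2]@ux; Y=d[...,:2]@uy
m=(abs(d[...,2]-.0113)<.006)&(abs(Y)<.012)&(abs(X)<.045); print('x range held',np.percentile(X[m],[0,1,99,100]).round(4))
st()
E
```

```text
14.9667 [0.5474 0.0024 0.0871] toolY az -79.04 [ 0.51  0.12 -1.26] 0.363 [-0.28  0.9   0.35  1.92 -0.65  0.46 -0.83]
x range held [-0.0331 -0.0317  0.0332  0.0338]
15.0167 [0.5478 0.0026 0.0875] toolY az -79.01 [ 0.31 -0.58 -0.28] 0.359 [-0.28  0.9   0.35  1.92 -0.65  0.46 -0.83]
```

View pics/w6.png

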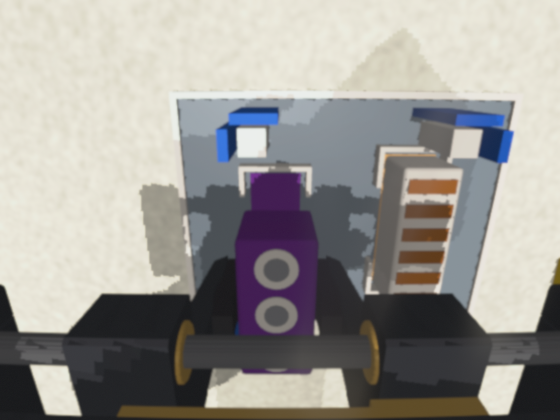

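Call:
{"method": "carry_out", "body": {"linear": [[0.001,0.001,-0.01],[0.0025,0.002,-0.022],[0.0025,0.002,-0.034],[0.0025,0.002,-0.043],[0.0025,0.002,-0.045],[0.0025,0.002,-0.045]], "roll": [0,0,0,0,0,0]}}

```text
clock: 15.52
tool_pos: [0.5495, 0.0046, 0.0413]
eef_rot: [0.995, 0.096, -0.012, -0.004]
contact_force: [-0.4, -0.5, -1.3]
opening: 0.366
```

```bash
python3 - <<'E'
from h import *
st(); p=snapshot('side'); im=p['img'][170:310,190:360,::-1]
cv2.imwrite('pics/s6.png',cv2.resize(np.clip(im*1.6,0,255).astype(np.uint8),None,fx=4,fy=4,interpolation=2)); st()
p=snapshot('wrist'); save(p,'w7.png')
E
```

```text
15.5167 [0.5495 0.0046 0.0413] toolY az -79.03 [-0.42 -0.45 -1.28] 0.366 [-0.25  0.97  0.28  1.92 -0.69  0.38 -0.81]
15.5667 [0.55   0.0045 0.042 ] toolY az -79.03 [-0.59 -0.1  -1.25] 0.361 [-0.25  0.97  0.28  1.92 -0.69  0.38 -0.81]
```

View pics/w7.png

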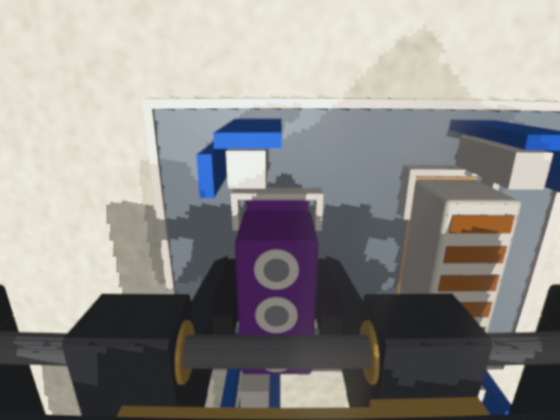

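View pics/s6.png

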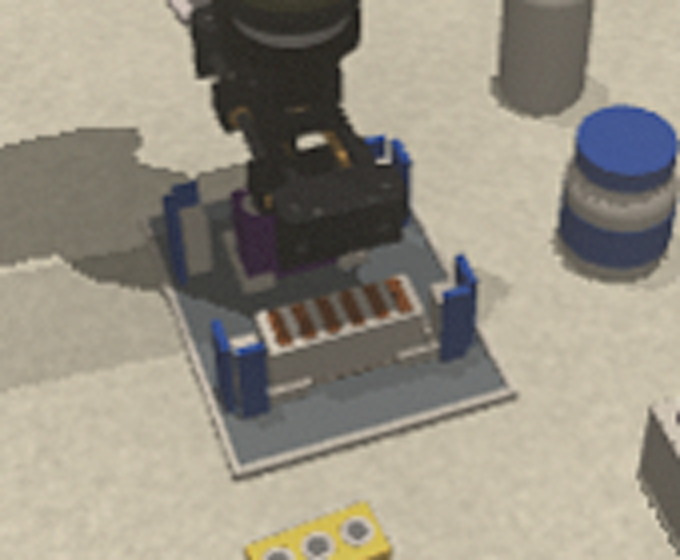

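Call:
{"method": "carry_out", "body": {"linear": [[0,0,-0.004],[0,0,-0.008],[0,0,-0.011],[0,0,-0.013],[0,0,-0.014],[0,0,-0.014]], "roll": [0,0,0,0,0,0]}}

```text
clock: 16.12
tool_pos: [0.5501, 0.0045, 0.0287]
eef_rot: [0.995, 0.096, -0.011, -0.004]
contact_force: [-1.1, 0.4, 2.7]
opening: 0.363
```

Call:
{"method": "carry_out", "body": {"linear": [[0,0,-0.0005],[0,0,-0.0005]], "roll": [0,0]}}

```text
clock: 16.28
tool_pos: [0.5501, 0.0045, 0.0286]
eef_rot: [0.995, 0.096, -0.011, -0.004]
contact_force: [-1.6, 1.3, 4.4]
opening: 0.362
```

Seated: there is contact at home height. Now I'll release.

Call:
{"method": "carry_out", "body": {"linear": [[0,0,0],[0,0,0],[0,0,0],[0,0,0]], "roll": [0,0,0,0], "gripper": 0.6}}

```text
clock: 16.62
tool_pos: [0.5502, 0.0045, 0.0285]
eef_rot: [0.995, 0.096, -0.011, -0.004]
contact_force: [0.8, -0.5, -0.3]
opening: 0.597
```

Call:
{"method": "carry_out", "body": {"linear": [[0,0,0.02],[0,0,0.05],[0,0,0.085],[0,0,0.12],[0,0,0.155],[0,0,0.18],[0,0,0.19],[0,0,0.19]], "roll": [0,0,0,0,0,0,0,0]}}

```text
clock: 17.28
tool_pos: [0.5515, 0.0044, 0.2205]
eef_rot: [0.995, 0.096, -0.008, -0.004]
contact_force: [-0.2, 0.5, -0.3]
opening: 0.599
```

```bash
python3 - <<'E'
from h import *
st()
az=np.radians(11.1); ux=np.array([np.cos(az),np.sin(az)]); uy=np.array([-ux[1],ux[0]])
for n in ['wrist','scene']:
    p=snapshot(n); save(p,n+'8.png'); C=cloud(p).reshape(-1,3)
    for nm,c,l in [('cards',(.566,-.0786),.049),('vials',(.55,.0045),.037)]:
        w=C[:,:2]-np.array(c); a=w@ux;b=w@uy
        m=(abs(a)<l)&(abs(b)<.024)&(C[:,2]>.034)&(C[:,2]<.046)
        if m.sum()>9: 
            P=C[m]; A=np.c_[a[m],b[m],np.ones(m.sum())]; f=np.linalg.lstsq(A,P[:,2],rcond=None)[0]
            print(n,nm,m.sum(),rect(P),'plane',f.round(4))
E
```

```text
17.2833 [0.5515 0.0044 0.2205] toolY az -79.02 [-0.21  0.52 -0.31] 0.599 [-0.4   0.71  0.54  1.84 -0.52  0.76 -0.95]
wrist cards 3165 (array([565.4, -77.7]), array([32.4, 89.7]), 10.9) plane [ 0.0001 -0.0211  0.0398]
wrist vials 2292 (array([550.1,   5.2]), array([32. , 66.3]), 10.8) plane [-0.0048 -0.0009  0.0399]
scene cards 485 (array([565.3, -78.6]), array([33.2, 90.3]), 11.4) plane [-0.0039  0.0482  0.0405]
scene vials 313 (array([550.1,   4.2]), array([34.1, 65.7]), 11.7) plane [-0.0046  0.0286  0.0404]
```

View pics/wrist8.png

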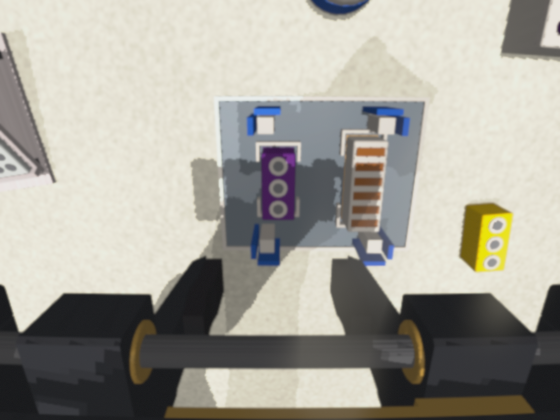

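Call:
{"method": "carry_out", "body": {"linear": [[-0.004,0.025,0],[-0.01,0.065,0.005],[-0.017,0.105,0.01],[-0.023,0.145,0.015],[-0.03,0.185,0.02],[-0.036,0.225,0.02],[-0.043,0.265,0.02],[-0.05,0.3,0.02]], "roll": [0.02,0.04,0.06,0.08,0.1,0.12,0.14,0.16], "gripper": 1.0}}

```text
clock: 18.05
tool_pos: [0.4975, 0.3077, 0.2349]
eef_rot: [0.984, 0.176, -0.014, -0.003]
contact_force: [0.7, 0.2, 0.1]
opening: 0.997
```

Call:
{"method": "carry_out", "body": {"linear": [[0,0.005,0],[0,0.005,0],[0,0.005,0]], "roll": [0,0,0]}}

```text
clock: 18.3
tool_pos: [0.4969, 0.3115, 0.233]
eef_rot: [0.984, 0.176, -0.015, -0.002]
contact_force: [1.1, -1.7, 0.6]
opening: 0.998
```

```bash
python3 - <<'E'
from h import *
st()
for n in ['wrist','scene']:
    p=snapshot(n); save(p,n+'9.png'); C=cloud(p); I=p['img'].astype(int)
    np.savez('/tmp/%s9.npz'%n,C=C,img=p['img'])
    for q in ['plate_grip','plate']:
        print(n,q,[(np.round(r['pixel'],1),round(r['confidence'],2),C[int(r['pixel'][1]),int(r['pixel'][0])].round(4)) for r in tip_of(p,q)[:2]])
    C=C.reshape(-1,3);I=I.reshape(-1,3)
    b=(np.hypot(C[:,0]-.55,C[:,1]-.315)<.12)&(C[:,2]>.015)&(C[:,2]<.13)
    bl=b&(I[:,2]>I[:,0]+30)
    P=C[b&~bl]; best=None; rng=np.random.default_rng(0)
    for _ in range(500):
        s=P[rng.choice(len(P),3)]; nn=np.cross(s[1]-s[0],s[2]-s[0]); L=np.linalg.norm(nn)
        if L<1e-6: continue
        nn/=L; nn*=np.sign(nn[2]); k=(abs((P-s[0])@nn)<.002)
        if abs(nn[2]-.82)<.08 and (best is None or k.sum()>best.sum()): best=k
    Q=P[best]; c=Q.mean(0); nn=np.linalg.svd(Q-c,full_matrices=False)[2][2]; nn*=np.sign(nn[2])
    ey=np.cross([0,0,1],nn); ey/=np.linalg.norm(ey); ex=np.cross(ey,nn)
    print(n,'plane',len(Q),c.round(4),nn.round(3),'tilt',np.degrees(np.arccos(nn[2])).round(1),'ey',ey.round(3),np.degrees(np.arctan2(ey[1],ey[0])))
    # plate extents in-plane
    B=C[bl]; d=B-c; h=d@nn; top=h>.029
    for nm,S in [('plate',Q),('bar',B[(h>.006)&(h<.04)]),('bartop',B[top&(h<.04)])]:
        dd=S-c; print(nm,len(S),'x',np.percentile(dd@ex,[1,99]).round(4),'y',np.percentile(dd@ey,[1,99]).round(4),'h',np.percentile(dd@nn,[1,50,99]).round(4))
    print('ex',ex.round(3))
E
```

```text
18.3 [0.4969 0.3115 0.233 ] toolY az -69.7 [ 1.07 -1.72  0.57] 0.998 [-0.94  0.75  0.57  1.71 -0.52  0.87 -1.36]
wrist plate_grip []
wrist plate [(array([283.5, 127.1]), 0.92, array([0.5486, 0.3267, 0.0668]))]
wrist plane 14391 [0.5562 0.3298 0.0733] [-0.543 -0.188  0.819] tilt 35.1 ey [ 0.328 -0.945  0.   ] -70.8665975966403
plate 14391 x [-0.0485  0.0854] y [-0.0586  0.0588] h [-0.0018  0.      0.0014]
bar 2599 x [0.0081 0.0221] y [-0.0291  0.0292] h [0.0066 0.0272 0.0346]
bartop 1175 x [0.0082 0.0225] y [-0.0291  0.0291] h [0.0292 0.0334 0.0347]
ex [-0.773 -0.268 -0.574]
scene plate_grip [(array([326.1, 122.4]), 0.76, array([0.5355, 0.3192, 0.0876]))]
scene plate [(array([325.7, 130.4]), 0.82, array([0.5464, 0.2934, 0.0824]))]
scene plane 783 [0.5499 0.3173 0.067 ] [-0.544 -0.194  0.817] tilt 35.3 ey [ 0.335 -0.942  0.   ] -70.40356686271895
plate 783 x [-0.0598  0.0746] y [-0.0668  0.0521] h [-0.0021  0.      0.0019]
bar 116 x [-0.0035  0.008 ] y [-0.0338  0.0218] h [0.0069 0.0253 0.0363]
bartop 49 x [-0.0031  0.0091] y [-0.028   0.0217] h [0.0293 0.034  0.0364]
ex [-0.769 -0.274 -0.577]
```

View pics/wrist9.png

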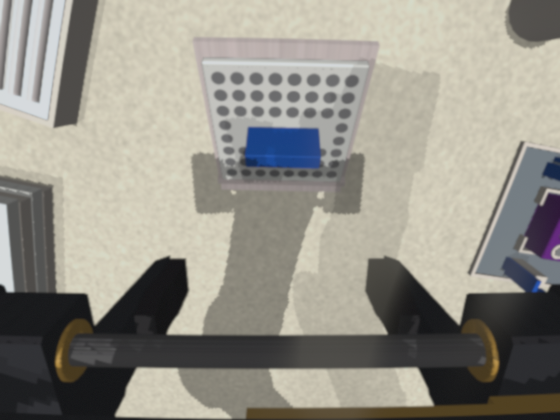

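Call:
{"method": "carry_out", "body": {"linear": [[0.012,0.002,-0.02],[0.024,0.004,-0.045],[0.034,0.0065,-0.07],[0.0347,0.0065,-0.09],[0.0347,0.0065,-0.1],[0.0347,0.0065,-0.1],[0.0347,0.0065,-0.1]], "roll": [-0.005,-0.01,-0.015,-0.015,-0.015,-0.015,-0.015]}}

```text
clock: 19.18
tool_pos: [0.5329, 0.3171, 0.1354]
eef_rot: [0.986, 0.167, -0.014, -0.003]
contact_force: [-0.2, -0.4, -0.1]
opening: 0.999
```

```bash
python3 - <<'E'
from h import *
st(); p=snapshot('wrist'); save(p,'w10.png'); C=cloud(p).reshape(-1,3); I=p['img'].reshape(-1,3).astype(int)
bl=(np.hypot(C[:,0]-.535,C[:,1]-.318)<.08)&(C[:,2]>.05)&(C[:,2]<.11)&(I[:,2]>I[:,0]+30)
print(bl.sum(),C[bl].mean(0),C[bl].min(0),C[bl].max(0))
t=status.get_state()['tool_pos']; e=np.array([.333,-.943]); a=(C[bl][:,:2]-t[:2])@e; print('along jaw',np.percentile(a,[1,99])); 
p=snapshot('scene'); im=p['img'][60:200,250:420,::-1]
cv2.imwrite('pics/s10.png',cv2.resize(np.clip(im*1.6,0,255).astype(np.uint8),None,fx=4,fy=4,interpolation=2)); st()
E
```

```text
19.1833 [0.5329 0.3171 0.1354] toolY az -70.74 [-0.24 -0.36 -0.06] 0.999 [-0.86  0.91  0.48  1.68 -0.6   0.74 -1.3 ]
6043 [0.53720332 0.32319948 0.0843151 ] [0.51251433 0.29101283 0.06688179] [0.55783137 0.35466053 0.09667242]
along jaw [-0.03303862  0.02469315]
19.2833 [0.5336 0.3176 0.1365] toolY az -70.72 [0.93 0.12 0.47] 1.0 [-0.86  0.91  0.48  1.68 -0.6   0.74 -1.3 ]
```

View pics/w10.png

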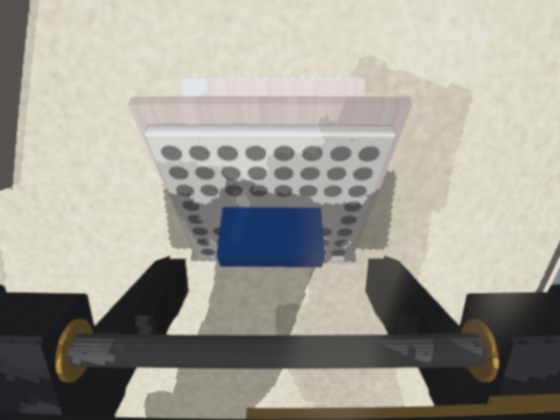

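View pics/s10.png

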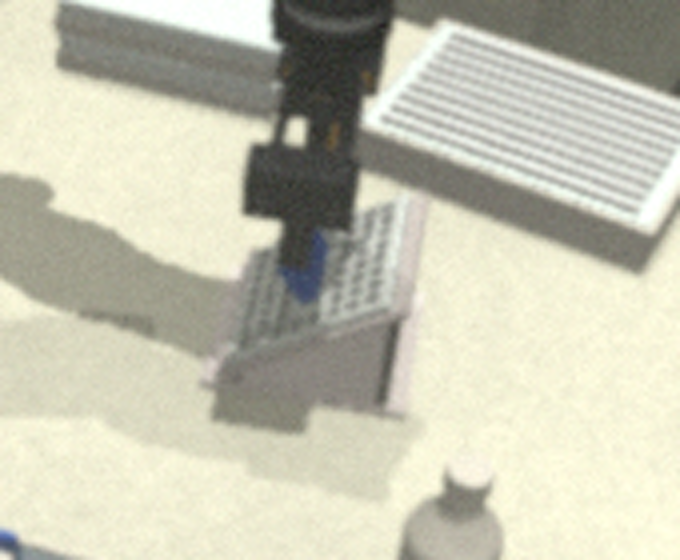

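Call:
{"method": "carry_out", "body": {"linear": [[-0.0025,0.0025,-0.012],[-0.0025,0.0025,-0.027],[-0.0025,0.0025,-0.04],[-0.0025,0.0025,-0.048],[-0.0025,0.0025,-0.05],[-0.0025,0.0025,-0.05]], "roll": [0,0,0,0,0,0]}}

```text
clock: 19.78
tool_pos: [0.5308, 0.3199, 0.0858]
eef_rot: [0.986, 0.167, -0.013, -0.003]
contact_force: [-0.1, 0.3, 0.2]
opening: 0.999
```

Call:
{"method": "carry_out", "body": {"linear": [[0,0,0],[0,0,0],[0,0,0],[0,0,0],[0,0,0],[0,0,0]], "roll": [0,0,0,0,0,0], "gripper": 0.4, "grip_force": 20}}

```text
clock: 20.28
tool_pos: [0.531, 0.3201, 0.0863]
eef_rot: [0.986, 0.167, -0.013, -0.004]
contact_force: [-0.7, 1.3, 1.6]
opening: 0.681
```

```bash
python3 - <<'E'
from h import *
st(); p=snapshot('wrist'); save(p,'w11.png')
p=snapshot('scene'); im=p['img'][60:200,250:420,::-1]
cv2.imwrite('pics/s11.png',cv2.resize(np.clip(im*1.6,0,255).astype(np.uint8),None,fx=4,fy=4,interpolation=2)); st()
E
```

```text
20.2833 [0.531  0.3201 0.0863] toolY az -70.73 [-0.74  1.32  1.65] 0.681 [-0.84  0.97  0.43  1.7  -0.65  0.65 -1.27]
20.3833 [0.531  0.3201 0.0863] toolY az -70.73 [-0.8   0.95  2.83] 0.681 [-0.84  0.97  0.43  1.7  -0.65  0.65 -1.27]
```

View pics/w11.png

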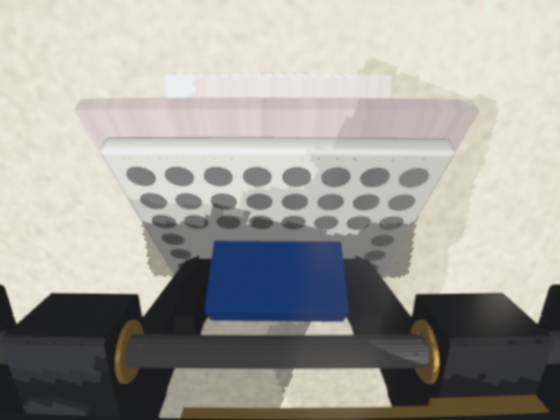

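Call:
{"method": "carry_out", "body": {"linear": [[-0.003,-0.001,0.004],[-0.008,-0.003,0.012],[-0.014,-0.005,0.021],[-0.02,-0.007,0.03],[-0.026,-0.009,0.039],[-0.033,-0.0115,0.05],[-0.039,-0.0135,0.059],[-0.042,-0.0145,0.063]], "roll": [0,0,0,0,0,0,0,0]}}

```text
clock: 21.05
tool_pos: [0.4883, 0.3055, 0.1511]
eef_rot: [0.986, 0.167, -0.012, -0.004]
contact_force: [-0.5, 0.2, -1.7]
opening: 0.68
```

Call:
{"method": "carry_out", "body": {"linear": [[0,0,0.02],[0,0,0.05],[0,0,0.07],[0,0,0.075],[0,0,0.075]], "roll": [0,0,0,0,0]}}

```text
clock: 21.47
tool_pos: [0.4889, 0.3059, 0.2275]
eef_rot: [0.986, 0.168, -0.011, -0.005]
contact_force: [-0.1, 0.2, -2.2]
opening: 0.679
```

```bash
python3 - <<'E'
from h import *
st(); p=snapshot('wrist'); save(p,'w12.png')
p=snapshot('side'); im=p['img'][20:200,150:370,::-1]
cv2.imwrite('pics/s12.png',cv2.resize(np.clip(im*1.6,0,255).astype(np.uint8),None,fx=3.3,fy=3.3,interpolation=2)); st()
E
```

```text
21.4667 [0.4889 0.3059 0.2275] toolY az -70.71 [-0.11  0.22 -2.2 ] 0.679 [-0.94  0.74  0.57  1.76 -0.54  0.83 -1.35]
21.5667 [0.4874 0.3055 0.2251] toolY az -70.71 [-0.1   0.49 -2.4 ] 0.68 [-0.94  0.74  0.56  1.76 -0.54  0.83 -1.35]
```

View pics/w12.png

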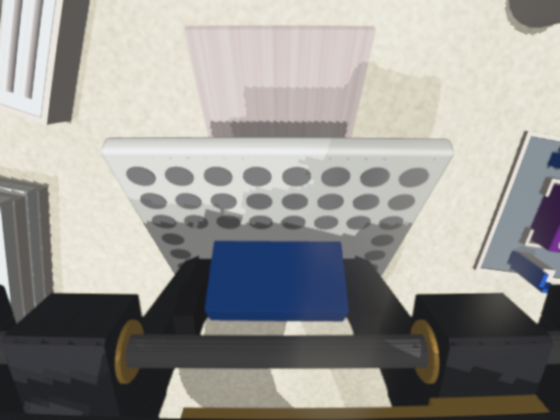

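View pics/s12.png

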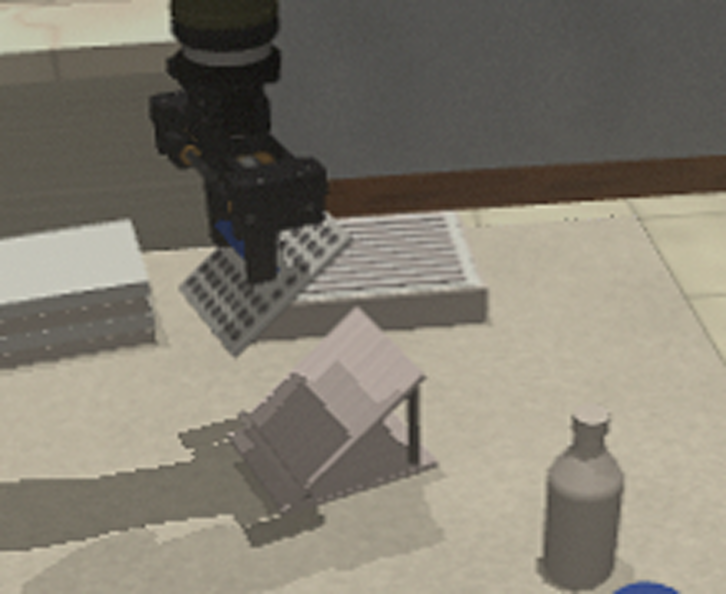

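Call:
{"method": "carry_out", "body": {"linear": [[-0.005,-0.013,0],[-0.015,-0.038,0],[-0.027,-0.07,0],[-0.04,-0.103,0],[-0.052,-0.134,-0.01],[-0.061,-0.158,-0.03],[-0.066,-0.17,-0.055],[-0.066,-0.17,-0.08]], "roll": [0,0,0,0,0,0,0,0]}}

```text
clock: 22.23
tool_pos: [0.4191, 0.1317, 0.144]
eef_rot: [0.986, 0.165, -0.015, -0.003]
contact_force: [0.7, -0.2, -2.0]
opening: 0.683
```

Call:
{"method": "carry_out", "body": {"linear": [[0,0,-0.02],[0,0,-0.04],[0,0,-0.055],[0,0,-0.06],[0,0,-0.06],[0,0,-0.06]], "roll": [0,0,0,0,0,0]}}

```text
clock: 22.73
tool_pos: [0.4187, 0.1314, 0.0837]
eef_rot: [0.986, 0.165, -0.015, -0.002]
contact_force: [-0.8, -0.5, -1.3]
opening: 0.681
```

```bash
python3 - <<'E'
from h import *
st(); p=snapshot('wrist'); save(p,'w13.png')
p=snapshot('side'); im=p['img'][60:280,100:370,::-1]
cv2.imwrite('pics/s13.png',cv2.resize(np.clip(im*1.6,0,255).astype(np.uint8),None,fx=2.7,fy=2.7,interpolation=2)); st()
E
```

```text
22.7333 [0.4187 0.1314 0.0837] toolY az -71.0 [-0.8  -0.46 -1.26] 0.681 [-0.49  0.83  0.14  2.23 -0.76  0.17 -0.87]
22.8333 [0.4193 0.1317 0.0845] toolY az -70.97 [ 0.77 -0.05 -1.1 ] 0.679 [-0.49  0.82  0.15  2.23 -0.76  0.17 -0.87]
```

View pics/s13.png

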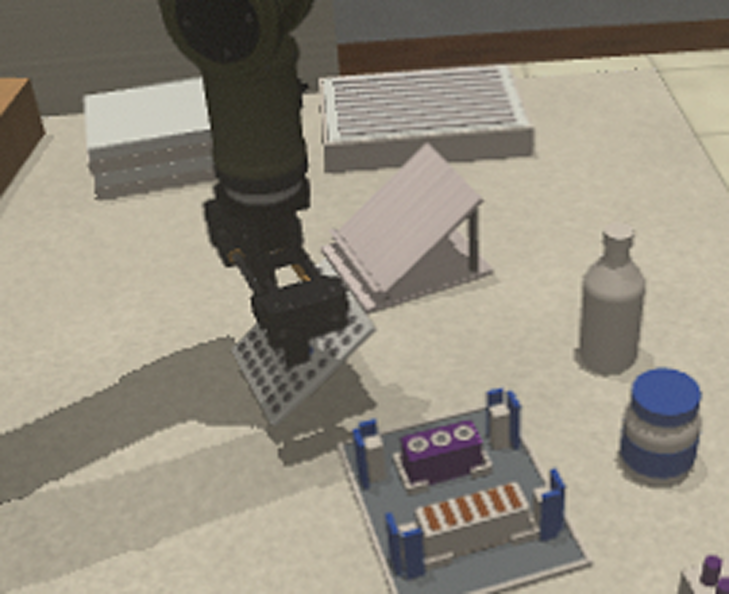

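Call:
{"method": "carry_out", "body": {"linear": [[0.01,0.002,0.005],[0.027,0.004,0.01],[0.047,0.007,0.01],[0.066,0.01,0.01],[0.078,0.012,0.005],[0.082,0.013,0],[0.082,0.013,0],[0.082,0.013,0]], "roll": [0,0,0,0,0,0,0,0]}}

```text
clock: 23.5
tool_pos: [0.5, 0.1448, 0.0844]
eef_rot: [0.986, 0.165, -0.015, -0.003]
contact_force: [-0.1, -0.6, -1.5]
opening: 0.677
```

```bash
python3 - <<'E'
from h import *
st()
E
```

```text
23.5 [0.5    0.1448 0.0844] toolY az -70.96 [-0.06 -0.59 -1.5 ] 0.677 [-0.55  0.88  0.32  1.99 -0.69  0.41 -0.93]
```

Call:
{"method": "carry_out", "body": {"linear": [[0,0,-0.008],[0,0,-0.015],[0,0,-0.0195],[0.0035,0.0012,-0.0222],[0.0072,0.0025,-0.0247],[0.0105,0.0036,-0.0274],[0.0138,0.0048,-0.0302],[0.0138,0.0048,-0.0302]], "roll": [0,0,0,0,0,0,0,0], "grip_force": 12}}

```text
clock: 24.17
tool_pos: [0.5143, 0.1497, 0.0537]
eef_rot: [0.986, 0.166, -0.015, -0.002]
contact_force: [-0.0, 0.3, -1.0]
opening: 0.682
```

```bash
python3 - <<'E'
from h import *
st(); p=snapshot('side'); im=p['img'][60:280,100:370,::-1]
cv2.imwrite('pics/s14.png',cv2.resize(np.clip(im*1.6,0,255).astype(np.uint8),None,fx=2.7,fy=2.7,interpolation=2)); st()
E
```

```text
24.1667 [0.5143 0.1497 0.0537] toolY az -70.94 [-0.04  0.26 -0.98] 0.682 [-0.53  0.94  0.29  1.95 -0.7   0.38 -0.92]
24.2167 [0.5142 0.1496 0.0539] toolY az -70.94 [ 0.95  0.12 -1.67] 0.678 [-0.53  0.94  0.29  1.95 -0.71  0.38 -0.92]
```

View pics/s14.png

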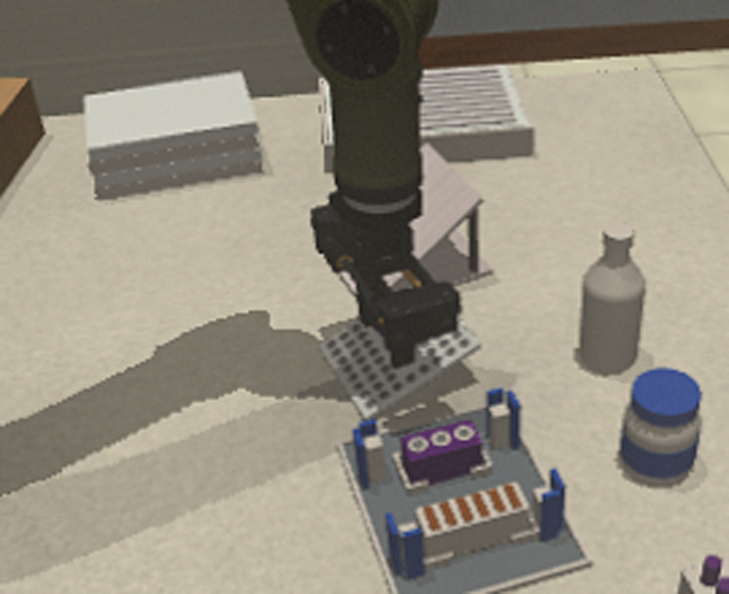

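Call:
{"method": "carry_out", "body": {"linear": [[0.003,0.001,-0.003],[0.006,0.002,-0.0064],[0.0085,0.003,-0.01],[0.011,0.0038,-0.0134],[0.0132,0.0046,-0.017],[0.0152,0.0053,-0.0205],[0.0152,0.0053,-0.0215],[0.0152,0.0053,-0.0215]], "roll": [0,0,0,0,0,0,0,0]}}

```text
clock: 24.88
tool_pos: [0.5295, 0.155, 0.0328]
eef_rot: [0.986, 0.166, -0.015, -0.003]
contact_force: [-1.4, 0.6, 6.0]
opening: 0.679
```

```bash
python3 - <<'E'
from h import *
st(); p=snapshot('side'); im=p['img'][60:280,100:370,::-1]
cv2.imwrite('pics/s15.png',cv2.resize(np.clip(im*1.6,0,255).astype(np.uint8),None,fx=2.7,fy=2.7,interpolation=2)); st()
p=snapshot('wrist'); save(p,'w15.png')
E
```

```text
24.8833 [0.5295 0.155  0.0328] toolY az -70.94 [-1.38  0.62  5.98] 0.679 [-0.52  0.99  0.28  1.9  -0.71  0.38 -0.92]
24.9333 [0.5295 0.155  0.0328] toolY az -70.94 [-1.84 -0.78  5.96] 0.68 [-0.52  0.99  0.28  1.9  -0.71  0.38 -0.92]
```

View pics/s15.png

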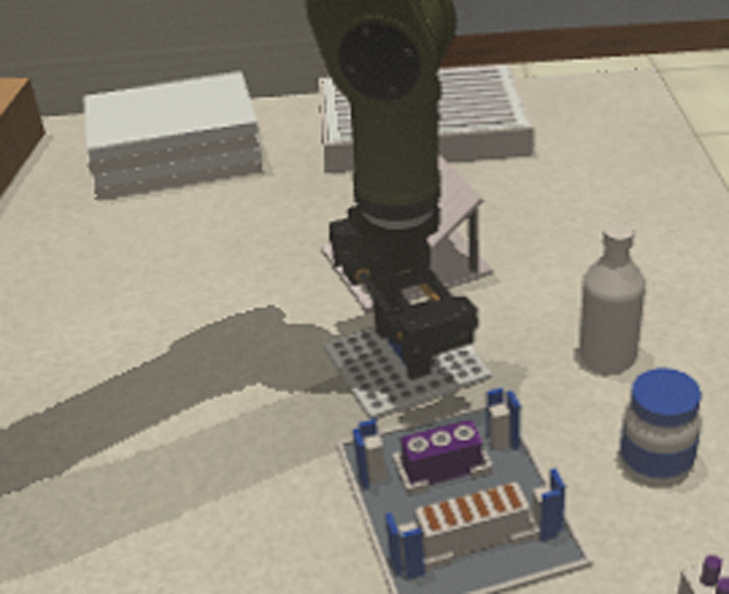

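View pics/w15.png

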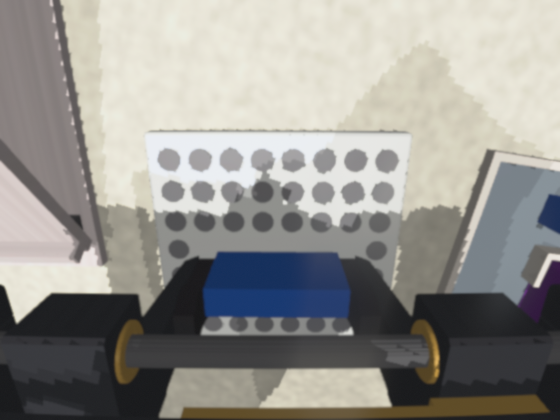

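```bash
cat >> h.py <<'E'
def held(p,t,azY,ztop):
    # plate/bar relative to TCP in frame ux = azY+90, uy
    a=np.radians(azY+90); ux=np.array([np.cos(a),np.sin(a)]); uy=np.array([-ux[1],ux[0]])
    C=cloud(p); I=p['img'].astype(int); d=C-t; X=d[...,:2]@ux; Y=d[...,:2]@uy
    bt=(abs(d[...,2]-ztop)<.005)&(I[...,2]>I[...,0]+30)&(abs(X)<.03)&(abs(Y)<.045)
    print('bartop',bt.sum(),'x',np.percentile(X[bt],[1,99]).round(4),'y',np.percentile(Y[bt],[1,99]).round(4),'h',d[...,2][bt].mean().round(4))
    pl=(abs(d[...,2]-(ztop-.034))<.006)&(abs(X)<.09)&(abs(Y)<.08)&~bt&(I[...,2]<I[...,0]+30)&(I.sum(2)>150)
    A=np.c_[X[pl],Y[pl],np.ones(pl.sum())]; f=np.linalg.lstsq(A,d[...,2][pl],rcond=None)[0]
    print('plate',pl.sum(),'xmax',np.percentile(X[pl],[99,99.8]).round(4),'y',np.percentile(Y[pl],[.3,99.7]).round(4),'plane',f.round(4))
E
python3 - <<'E'
from h import *
s=st(); held(snapshot('wrist'),s['tool_pos'],-70.94,.0092)
E
```

```text
24.9833 [0.5295 0.155  0.0328] toolY az -70.94 [-3.16 -0.12  6.24] 0.677 [-0.52  0.99  0.28  1.9  -0.71  0.38 -0.92]
bartop 4949 x [-0.0032  0.0109] y [-0.029   0.0297] h 0.0085
plate 34816 xmax [0.068  0.0684] y [-0.0588  0.0592] plane [-0.0041  0.001  -0.0248]
```

Call:
{"method": "carry_out", "body": {"linear": [[0,0,0],[0,0,0],[0,0,0],[0.0033,0.0011,0],[0.0033,0.0011,0],[0.0033,0.0011,0]], "roll": [0,0,0,0,0,0], "gripper": 0.8}}

```text
clock: 25.53
tool_pos: [0.5332, 0.1562, 0.0327]
eef_rot: [0.986, 0.166, -0.015, -0.003]
contact_force: [-0.2, -0.1, 0.4]
opening: 0.799
```

Call:
{"method": "carry_out", "body": {"linear": [[0,0,-0.001],[0,0,-0.001],[0,0,-0.001],[0,0,-0.001],[0,0,-0.001],[0,0,-0.001]], "roll": [0,0,0,0,0,0], "gripper": 0.5, "grip_force": 25}}

```text
clock: 26.03
tool_pos: [0.533, 0.1562, 0.0316]
eef_rot: [0.986, 0.166, -0.015, -0.003]
contact_force: [0.2, -0.3, -2.1]
opening: 0.675
```

```bash
python3 - <<'E'
from h import *
s=st(); held(snapshot('wrist'),s['tool_pos'],-70.94,.0092)
E
```

```text
26.0333 [0.533  0.1562 0.0316] toolY az -70.92 [ 0.22 -0.33 -2.14] 0.675 [-0.53  0.99  0.29  1.89 -0.71  0.39 -0.93]
bartop 5180 x [-0.007   0.0072] y [-0.029   0.0296] h 0.0095
plate 33892 xmax [0.082  0.0886] y [-0.0729  0.0751] plane [-0.0163 -0.0003 -0.0235]
```

Call:
{"method": "carry_out", "body": {"linear": [[0,0,0.006],[0,0,0.02],[0,0,0.045],[0,0,0.075],[0,0,0.1],[0,0,0.113],[0,0,0.115],[0,0,0.115]], "roll": [0,0,0,0,0,0,0,0]}}

```text
clock: 26.75
tool_pos: [0.5333, 0.1565, 0.1475]
eef_rot: [0.986, 0.166, -0.014, -0.003]
contact_force: [0.3, -0.5, -2.7]
opening: 0.678
```

Call:
{"method": "carry_out", "body": {"linear": [[0.002,-0.01,0],[0.005,-0.033,0],[0.009,-0.065,0],[0.013,-0.1,0],[0.018,-0.135,0],[0.022,-0.165,0],[0.024,-0.185,0],[0.025,-0.1937,0]], "roll": [-0.01,-0.03,-0.05,-0.07,-0.1,-0.12,-0.139,-0.139]}}

```text
clock: 27.42
tool_pos: [0.5574, -0.0429, 0.1466]
eef_rot: [0.996, 0.093, -0.015, -0.002]
contact_force: [0.1, -0.2, -1.8]
opening: 0.681
```

Call:
{"method": "carry_out", "body": {"linear": [[0,0,0],[0,0,0]], "roll": [0,0]}}

```text
clock: 27.58
tool_pos: [0.5565, -0.0434, 0.1456]
eef_rot: [0.996, 0.093, -0.016, -0.002]
contact_force: [0.2, -0.2, -2.1]
opening: 0.677
```

```bash
python3 - <<'E'
from h import *
s=st(); p=snapshot('wrist'); save(p,'w16.png'); held(p,s['tool_pos'],-78.9,.0095)
p=snapshot('side'); im=p['img'][60:310,150:420,::-1]
cv2.imwrite('pics/s16.png',cv2.resize(np.clip(im*1.6,0,255).astype(np.uint8),None,fx=2.4,fy=2.4,interpolation=2)); st()
E
```

```text
27.5833 [ 0.5565 -0.0434  0.1456] toolY az -79.37 [ 0.16 -0.18 -2.14] 0.677 [-0.26  0.83  0.45  1.86 -0.58  0.63 -0.83]
bartop 5096 x [-0.0069  0.0073] y [-0.0288  0.0298] h 0.0095
plate 32397 xmax [0.0643 0.0648] y [-0.059  0.059] plane [-0.0089 -0.0008 -0.0235]
27.6833 [ 0.5569 -0.0409  0.1459] toolY az -79.16 [ 0.45  0.11 -1.92] 0.678 [-0.26  0.83  0.45  1.86 -0.58  0.63 -0.83]
```

View pics/s16.png

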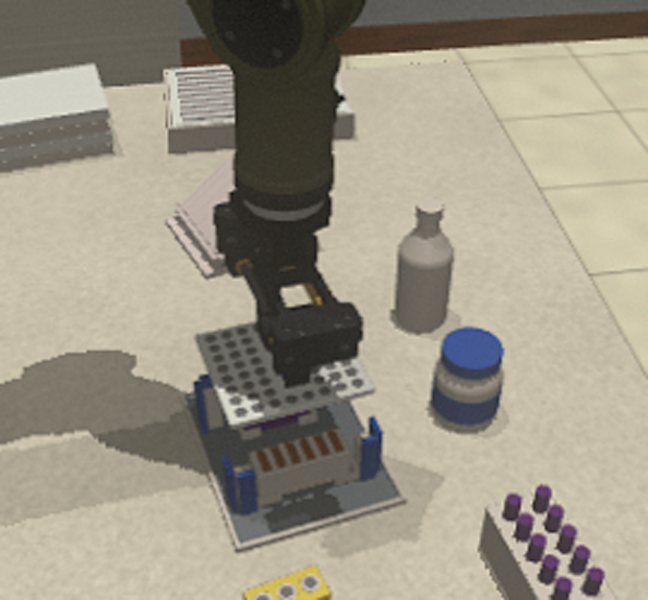

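View pics/w16.png

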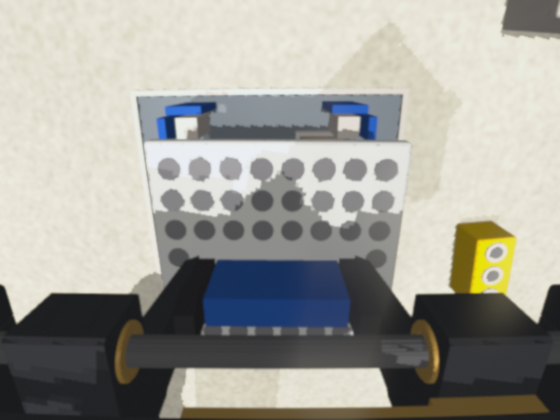

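Call:
{"method": "carry_out", "body": {"linear": [[0.001,0.0033,-0.008],[0.001,0.0033,-0.02],[0.001,0.0033,-0.034],[0.001,0.0033,-0.044],[0.001,0.0033,-0.05],[0.001,0.0033,-0.05],[0.001,0.0033,-0.05]], "roll": [0.004,0.004,0.004,0.004,0.004,0.004,0.004]}}

```text
clock: 28.27
tool_pos: [0.5577, -0.0374, 0.0954]
eef_rot: [0.995, 0.097, -0.016, -0.003]
contact_force: [-0.6, -0.0, -2.2]
opening: 0.682
```

```bash
cat > chk.py <<'E'
from h import *
import sys
s=st()
az=np.radians(11.1); ux=np.array([np.cos(az),np.sin(az)]); uy=np.array([-ux[1],ux[0]])
for n in ['wrist','scene','side']:
    p=snapshot(n); save(p,n+sys.argv[1]+'.png'); C=cloud(p).reshape(-1,3); I=p['img'].reshape(-1,3).astype(int)
    w=C[:,:2]-np.array([.5577,-.0377]); X=w@ux;Y=w@uy
    g=(abs(X)<.09)&(abs(Y)<.085)&(np.abs(X)>.045)&(np.abs(Y)>.035)&(I[:,2]>I[:,0]+25)&(C[:,2]>.052)&(C[:,2]<.063)
    for sx in (-1,1):
        for sy in (-1,1):
            k=g&(X*sx>0)&(Y*sy>0)
            if k.sum()>5: print(n,'guide',sx,sy,k.sum(),'x',np.percentile(X[k],[2,98]).round(4),'y',np.percentile(Y[k],[2,98]).round(4))
    im=p['img'][140:300,180:360,::-1] if n!='wrist' else p['img'][40:,:,::-1]
    if n!='wrist': im=cv2.resize(np.clip(im*1.5,0,255).astype(np.uint8),None,fx=3.5,fy=3.5,interpolation=2)
    cv2.imwrite('pics/%s%sc.png'%(n,sys.argv[1]),im)
st()
E
python3 chk.py 17
```

```text
28.2667 [ 0.5577 -0.0374  0.0954] toolY az -78.92 [-0.57 -0.   -2.21] 0.682 [-0.23  0.9   0.39  1.87 -0.63  0.53 -0.79]
wrist guide 1 -1 856 x [0.0533 0.0735] y [-0.0666 -0.039 ]
wrist guide 1 1 926 x [0.0527 0.0738] y [0.041  0.0692]
scene guide -1 -1 27 x [-0.0721 -0.0512] y [-0.0675 -0.0542]
scene guide 1 -1 43 x [0.0523 0.0731] y [-0.0673 -0.0419]
scene guide 1 1 22 x [0.0632 0.0736] y [0.041  0.0651]
side guide -1 -1 34 x [-0.0726 -0.0532] y [-0.0694 -0.041 ]
side guide 1 -1 23 x [0.0516 0.0709] y [-0.0683 -0.0444]
28.4167 [ 0.5584 -0.0377  0.0964] toolY az -78.94 [-0.6   0.13 -1.64] 0.681 [-0.23  0.9   0.39  1.87 -0.63  0.53 -0.79]
```

View pics/scene17c.png

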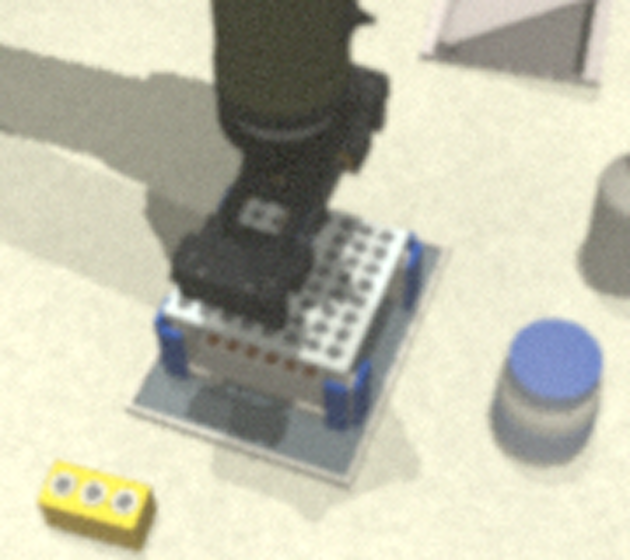

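View pics/wrist17c.png

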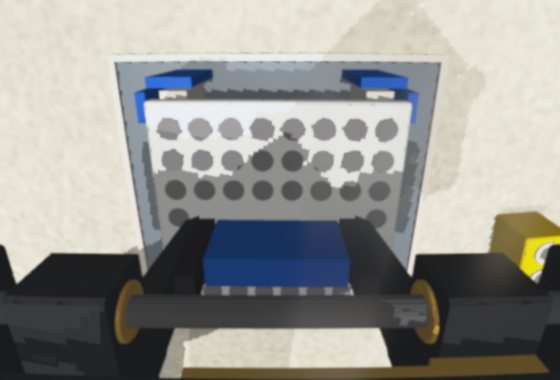

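View pics/side17c.png

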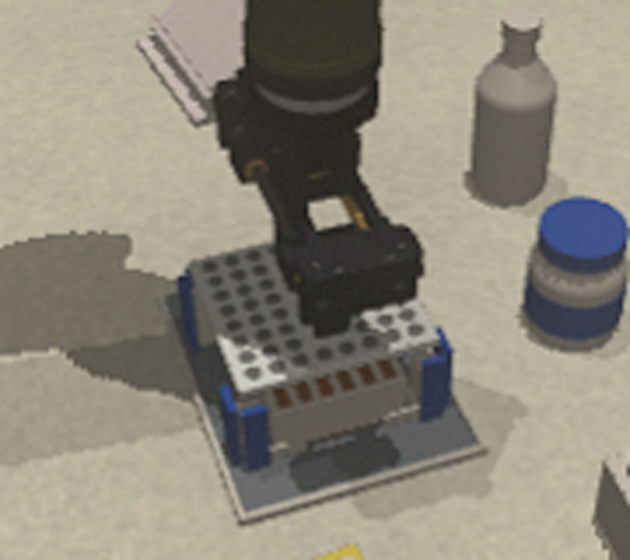

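Call:
{"method": "carry_out", "body": {"linear": [[0,0,-0.003],[0,0,-0.006],[0,0,-0.009],[0,0,-0.011],[0,0,-0.011]], "roll": [0,0,0,0,0]}}

```text
clock: 28.83
tool_pos: [0.558, -0.0376, 0.0848]
eef_rot: [0.995, 0.096, -0.015, -0.003]
contact_force: [-0.4, -0.2, -1.0]
opening: 0.676
```

```bash
python3 chk.py 18
```

```text
28.8333 [ 0.558  -0.0376  0.0848] toolY az -78.94 [-0.37 -0.21 -0.98] 0.676 [-0.22  0.92  0.37  1.88 -0.64  0.5  -0.78]
wrist guide -1 -1 222 x [-0.0724 -0.0675] y [-0.0597 -0.0389]
wrist guide -1 1 164 x [-0.0724 -0.068 ] y [0.0419 0.0606]
wrist guide 1 -1 1142 x [0.052  0.0735] y [-0.0667 -0.039 ]
wrist guide 1 1 1200 x [0.0525 0.0738] y [0.041  0.0687]
scene guide -1 -1 38 x [-0.0723 -0.0515] y [-0.0672 -0.0431]
scene guide 1 -1 44 x [0.0524 0.0733] y [-0.0668 -0.0418]
scene guide 1 1 28 x [0.0542 0.0735] y [0.0415 0.0661]
side guide -1 -1 35 x [-0.0727 -0.0527] y [-0.0679 -0.0407]
side guide 1 -1 28 x [0.0522 0.0712] y [-0.0682 -0.0427]
28.9833 [ 0.5583 -0.0378  0.0853] toolY az -78.94 [ 0.75  0.04 -1.72] 0.674 [-0.22  0.91  0.37  1.88 -0.64  0.51 -0.78]
```

View pics/side18c.png

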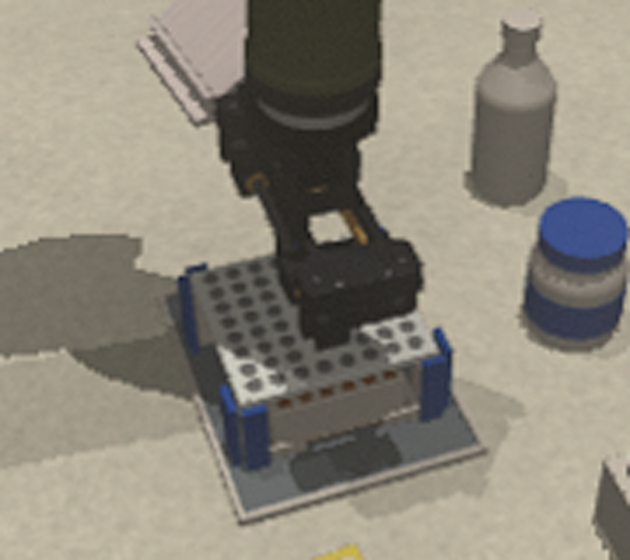

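View pics/wrist18c.png

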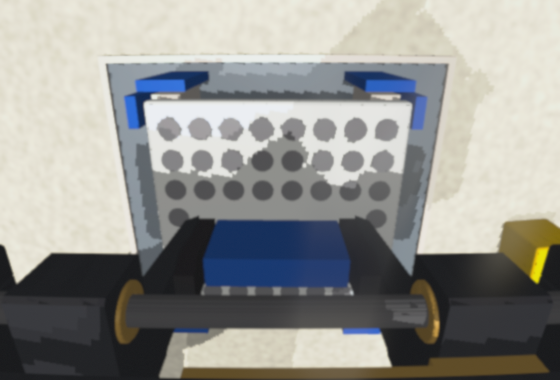

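Plate underside is just below the guide tops, inside all four guides, with no contact force. I'll do the last 8 mm gently.

Call:
{"method": "carry_out", "body": {"linear": [[0,0.0002,-0.002],[0,0.0002,-0.004],[0,0.0002,-0.006],[0,0.0002,-0.0075],[0,0.0002,-0.0085],[0,0.0002,-0.0085],[0,0.0002,-0.0085]], "roll": [0,0,0,0,0,0,0]}}

```text
clock: 29.57
tool_pos: [0.5583, -0.0376, 0.0775]
eef_rot: [0.995, 0.096, -0.015, -0.003]
contact_force: [-1.8, 0.1, 5.5]
opening: 0.676
```

```bash
python3 - <<'E'
from h import *
s=st(); held(snapshot('wrist'),s['tool_pos'],-78.94,.0095)
E
```

```text
29.5667 [ 0.5583 -0.0376  0.0775] toolY az -78.95 [-1.82  0.1   5.52] 0.676 [-0.22  0.93  0.36  1.88 -0.65  0.49 -0.77]
bartop 5127 x [-0.007   0.0071] y [-0.0289  0.0297] h 0.0096
plate 32820 xmax [0.0642 0.0646] y [-0.0619  0.0593] plane [-0.0063  0.0019 -0.0235]
```

Call:
{"method": "carry_out", "body": {"linear": [[0,0,0],[0,0,0],[0,0,0],[0,0,0],[0,0,0]], "roll": [0,0,0,0,0], "gripper": 0.82}}

```text
clock: 30.03
tool_pos: [0.5583, -0.0376, 0.0774]
eef_rot: [0.995, 0.096, -0.015, -0.003]
contact_force: [-0.6, 0.0, -0.7]
opening: 0.819
```

Call:
{"method": "carry_out", "body": {"linear": [[0,0,0.006],[0,0,0.02],[0,0,0.045],[0,0,0.08],[0,0,0.12],[0,0,0.15],[0,0,0.16],[0,0,0.16]], "roll": [0,0,0,0,0,0,0,0]}}

```text
clock: 30.7
tool_pos: [0.5598, -0.038, 0.2403]
eef_rot: [0.995, 0.096, -0.012, -0.003]
contact_force: [0.3, -0.2, -0.8]
opening: 0.82
```

```bash
python3 chk.py 19; python3 - <<'E'
from h import *
az=np.radians(11.1); ux=np.array([np.cos(az),np.sin(az)]); uy=np.array([-ux[1],ux[0]])
for n in ['wrist','scene','side']:
    p=snapshot(n); C=cloud(p).reshape(-1,3); I=p['img'].reshape(-1,3).astype(int)
    w=C[:,:2]-np.array([.5577,-.0377]); X=w@ux;Y=w@uy
    k=(abs(X)<.075)&(abs(Y)<.07)&(I[:,2]<I[:,0]+15)&(C[:,2]>.048)&(C[:,2]<.062)
    f=np.linalg.lstsq(np.c_[X[k],Y[k],np.ones(k.sum())],C[k,2],rcond=None)[0]
    print(n,k.sum(),'plane',f.round(4),'x',np.percentile(X[k],[.5,99.5]).round(4),'y',np.percentile(Y[k],[.5,99.5]).round(4),rect(C[k]))
p=snapshot('scene')
for q,h in [('wash_bottle',0),('jar',0),('tube_rack',0)]: print(q,onz(p,tip_of(p,q)[0]['pixel'],h)[0].round(3))
E
```

```text
30.7 [ 0.5598 -0.038   0.2403] toolY az -78.95 [ 0.27 -0.18 -0.81] 0.82 [-0.33  0.7   0.57  1.78 -0.49  0.83 -0.91]
wrist guide -1 -1 222 x [-0.0724 -0.0502] y [-0.066  -0.0389]
wrist guide -1 1 229 x [-0.0713 -0.05  ] y [0.0423 0.0692]
wrist guide 1 -1 282 x [0.0516 0.0729] y [-0.0666 -0.0389]
wrist guide 1 1 264 x [0.0522 0.0732] y [0.0418 0.0695]
scene guide -1 -1 39 x [-0.0726 -0.0522] y [-0.0671 -0.0423]
scene guide 1 -1 42 x [0.0525 0.0732] y [-0.0674 -0.041 ]
scene guide 1 1 27 x [0.0534 0.0731] y [0.0416 0.067 ]
side guide -1 -1 35 x [-0.0727 -0.0529] y [-0.0685 -0.0407]
side guide 1 -1 28 x [0.0514 0.0718] y [-0.0685 -0.043 ]
side guide 1 1 20 x [0.054  0.0715] y [0.0415 0.0679]
30.85 [ 0.5573 -0.037   0.236 ] toolY az -78.93 [ 0.18  0.43 -0.84] 0.818 [-0.33  0.71  0.56  1.79 -0.49  0.83 -0.91]
wrist 15037 plane [0.0004 0.0012 0.0538] x [-0.0638  0.0646] y [-0.0588  0.06  ] (array([554.2, -37.5]), array([125.3, 136.4]), 10.8)
scene 2128 plane [-0.003   0.0042  0.0546] x [-0.0682  0.0647] y [-0.0602  0.0647] (array([553.3, -35.8]), array([132.4, 139.3]), 11.2)
side 2069 plane [-0.0001  0.0018  0.0524] x [-0.0694  0.0663] y [-0.0668  0.0636] (array([555.4, -40.2]), array([136.6, 142.4]), 9.6)
wash_bottle [0.731 0.134 0.   ]
jar [ 0.734 -0.015  0.   ]
tube_rack [ 0.757 -0.226  0.   ]
```

View pics/wrist19c.png

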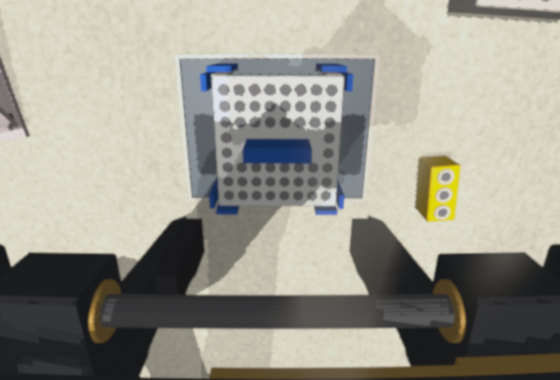

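View pics/side19.png

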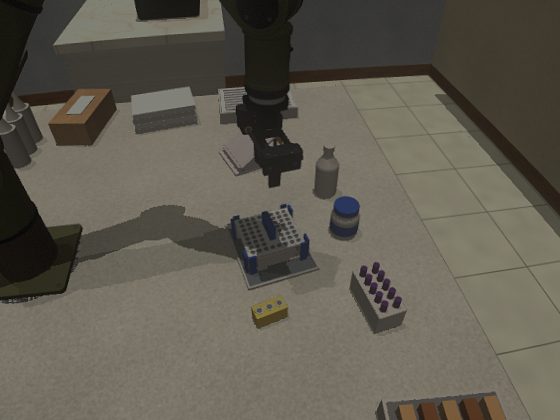

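The plate's top is level at z 54 mm, sits inside all four guides, and the gripper is clear. Handing in.

```bash
python3 -c "
from h import *
st(); print(finish_job())"
```

```text
31.2 [ 0.558  -0.0376  0.2367] toolY az -78.96 [-0.81  0.75 -1.  ] 0.821 [-0.33  0.71  0.56  1.78 -0.49  0.83 -0.91]
the job is handed in; nothing more can be done
None
```

The tray is loaded and the job was handed in at 31.2 s on the robot's clock (limit 67 s); `finish_job()` gives no verdict. Cards and vials went into their pockets first, then the well plate over them.

**How the plate was moved:** I took it by the ends of its blue bar and lifted it off the rack along its normal. The tool can't tilt, so I levelled the plate by touching it down on clear bench between the rack and the tray. I re-gripped it centred on the bar, lowered it inside the guides, released it and backed off.

**Last checks:**
- **Blocks:** before the plate went on, both tops measured about 40 mm above the bench, as they should when fully home. The depth slopes were 0–3° and the cameras disagreed on their direction.
- **Plate:** its top measured 54 mm in the wrist view, as expected on the ledges. The scene and side cameras gave 54.6 and 52.4 mm. All three showed slopes under 0.3°, and it sat inside all four guides within about 1 mm of centre.
- **Forces:** the readings I took peaked at about 7 N, during the touch-downs.
- **Bystanders:** the wash bottle, jar and tube rack look unmoved in the side picture. The network's jar position in the scene view differed by 14 mm from the first look. I put that down to network noise because the jar sits at the same pixels in the side view.

The tool gradually picked up a lean of up to about 1.8° that I couldn't correct, but the parts still sat flat when released. The wrist camera read about 1 to 4 mm off the fixed cameras from farther away, so I relied mainly on the fixed cameras for placing.

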